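# Clear the bonder bench: each carrier to its holder

### The job

The bonding lot is finished: sort the four things left lying at the front of the bench (the lidded waffle pack, the purple chip box, the glass dish with dies and the bonding-tool vial) into the holders behind them. Each goes into the one empty bay beside another of its kind, flat on the bay's floor, the vial lying along its rack. Never tip the pack, the box or the dish over: there are dies inside.

Things in the scene. Friction and masses are not known exactly. Their poses are not given: they have to be found in the camera images.
- waffle_mid (a point): Lidded waffle pack: flat square tray, black below with a clear lid, 51 x 51 x 9 mm, 16 g, loose, lying flat on the bench. Point at its centre, half-way up; x and y along its sides, z up. Grip any two opposite sides.
- chipbox_mid (a point): Closed purple see-through chip box, 62 x 61 x 14 mm (65 mm in x with its clasp and hinge), 25 g, loose, flat on the bench. Point at its centre, half-way up; x and y along its sides, z up; grip the two sides that face along y, 61 mm apart.
- dish_mid (a point): Round shallow open glass dish with two dies in it, 55 mm across, 12 mm high, 45 g, loose, standing upright on the bench. Point at its centre, half-way up; z up. Grip across its outside.
- vial_mid (a point): Small capped round bonding-tool vial, white with a red cap, 13 mm thick and 51 mm long, 14 g, loose, lying on the bench (it does not roll). Point at its centre, half-way up; y along its length (cap at -y), x across it, z up. Grip across, along x. Which way round it lies in the rack does not matter.
- waffle_carrier_bay (a point): Waffle pack carrier, black, about 148 x 70 mm. Fixed; two like bays in a row: x points to the other, filled with an open waffle pack, 78 mm off. Point: centre of the empty bay's floor, 6 mm above the bench; z up. Bay 58 x 58 mm, ringed by guide flaps 10 mm high leaning outward (67 mm at the top). Gaps of 38 mm in the middle of its y sides, and the plate only 40 mm wide there, leave room for fingers that close along y.
- box_tray_bay (a point): Chip box tray, bare stainless steel, about 166 x 80 mm. Fixed; two like bays in a row: x points to the other, filled with a purple chip box, 88 mm off. Point: centre of the empty bay's floor, 6 mm above the bench; z up. Bay 69 x 69 mm, ringed by guide flaps 11 mm high leaning outward (79 mm at the top). Gaps of 42 mm in the middle of its y sides, and the plate only 46 mm wide there, leave room for fingers that close along y.
- dish_plate_bay (a point): Dish plate, dark grey plastic, about 152 x 62 mm, with eight upright steel pins. Fixed; two like bays in a row: x points to the other, filled with a glass dish, 80 mm off. Point: centre of the empty bay's floor, 6 mm above the bench; z up. Bay between four cone-tipped pins, 6 mm thick, 16 mm high above the floor, at +-24 mm in x and y (a 62 mm circle). Fingers closing along y pass between them, beside the plate, there 40 mm wide.
- vial_rack_bay (a point): Vial rack: steel strip about 160 x 34 mm with off-white saddles. Fixed; two like bays in a row: x points to the other, filled with a vial, 76 mm off. Point: centre of the empty bay's floor, 10 mm above the bench; z up. Vial lies along x on two saddles 14 mm long, at x +-24.5; floor 18 wide, 62 long; flaps 7 mm high lean outward (25 mm at the top). Between saddles a 35 mm gap, 4 mm deep, for fingers closing along y.
Mind the look-alikes: they are no part of the job. Several things look just like the part that bears vial_mid: the one meant starts farthest to the robot's left.

How it is judged (in metres and radians):
At the end, for the whole second after the job is handed in: Each of the four rests in the empty bay of its own holder: centre within 10 mm of the bay centre seen from above, at most 4 mm above lying on the floor, tilted under 0.15 rad, the vial within 0.35 rad of the rack's length either way round, all at rest and released (horizontal distance between waffle_mid and waffle_carrier_bay below 0.01 m and z of waffle_mid in the frame of waffle_carrier_bay below 0.0085 m and angle between each of waffle_mid, chipbox_mid, dish_mid, vial_mid's own z axis and vertical below 0.15 rad and linear speed of each of waffle, chipbox, dish, vial below 0.02 m/s and horizontal distance between chipbox_mid and box_tray_bay below 0.01 m and z of chipbox_mid in the frame of box_tray_bay below 0.011 m and horizontal distance between dish_mid and dish_plate_bay below 0.01 m and z of dish_mid in the frame of dish_plate_bay below 0.01 m and horizontal distance between vial_mid and vial_rack_bay below 0.01 m and z of vial_mid in the frame of vial_rack_bay below 0.0105 m and angle between the y axis of vial_mid and the x axis of vial_rack_bay, either way round below 0.35 rad); the robot touches nothing.
It fails at once if the waffle pack, the chip box or the dish is tipped by more than 0.7 rad (angle between any of waffle_mid, chipbox_mid, dish_mid's own z axis and vertical above 0.7 rad).
It also fails if it takes over 93 s, if anything falls off the work surface, if the arm or the gripper's body presses on something with over 40 N, if the wrist force passes 120 N, or if a joint passes its speed limit or range.

### The arm

A 7-joint arm with a two-finger parallel gripper is mounted at the origin on a cart in front of the work surface, level with it; the furniture and walls round the work are solid. World frame = base frame: x ahead of the robot, y to its left, z up, the work surface at z = 0. Lengths are in mm, angles in rad, forces in N, time in s.
With the tool pointing down it reaches from about 425 to 1025 mm from the base axis. Payload 9.4 kg.
Tool frame: the origin (TCP) lies midway between the tips of the shut fingers; the grasp point (between the pads) lies 19 mm behind it; z points along the fingers, y is the direction in which the jaws open and shut (so a half turn about z gives the same grasp; the last joint's range is limited). The gripper opens to 85 mm and grips with 20 to 120 N. Pads are 22 mm wide; open, the fingers measure 114 mm over their backs; the gripper's body (76 mm by 85 mm) begins 54 mm behind the grasp point. The pads swing forward as they close: fully open they stand 13 mm farther back than shut.
Start: joints at [1.183, 0.599, -0.003, 1.599, 0.002, 0.943, -0.08], TCP at [221.71, -690.267, 231.275] pointing down, gripper open.
Joint ranges: [-2.57, 2.57], [-0.35, 1.97], [-1.29, 1.29], [0.11, 2.56], [-1.05, 4.19], [0.11, 1.86], [-2.63, 2.63]. Speed limits (rad/s): [2.22, 2.22, 3.01, 3.01, 3.14, 3.14, 3.14].

### API

Orientations are given as a unit quaternion [x, y, z, w].
In Python, from plant import manip, snapshot, calibration gives the robot as it stands.
- The arm moves only by the tool carry_out, never from a script. Its argument "targets" is a list of rows, each an object with "rotation": the turn, a rotation vector about the tool's x, y, z in units of 8 degrees (1.0 is 8 degrees), a list of three; "dp": the shift along the tool's x, y, z in units of 25 mm (1.0 is 25 mm), a list of three; "grip": the gripper's target within -1 to 1 (shut at 1, half-way at 0, fully open at -1). In form: [{"rotation": [rx, ry, rz], "dp": [x, y, z], "grip": grip}, ...]. A call has 1 to 20 rows; each row is the pose to reach, as a shift and turn from the pose measured when the call began, along the tool's axes at that moment; what a row does not reach only later rows make up. A row lasts 1/8 s, in which the tool goes at most 62.5 mm and 10.7 degrees, less where a joint would pass 70% of its speed; a pose out of reach is approached as far as the arm can. A call with a gripper value outside its range is refused whole. The fingers move at their own pace and stop on an object; the grip force is fixed at half the most. Time passes only in rows, so rows that repeat a pose let the fingers close. It gives the time, the measured TCP pose, the force and the opening at its end, in the units of the state.
- manip.sense(): the state, without advancing time (a new reading comes with each control period).
- snapshot(name): name is "scene" or "top"; returns (picture, depth): 480x640x3 uint8, blue, green, red; 480x640 float32, mm along the optical axis (not along the pixel's ray), 0 where there is no reading.
- calibration(name): a dict with "camera_matrix" (3x3 intrinsics, pixels), "k1" (the pictures are not rectified: a ray, as slopes to the right and down, at radius r is drawn at 1 + k1 r^2 times it, then the intrinsics apply), "eye" and "attitude" of the camera in the world. Camera axes: x right, y down, z forward; pixel columns grow to the right and rows downward; lengths in mm; the calibration is good to about 2 mm. A picture is of the moment at which its call begins. calibration takes no time and is no camera call.
- manip.finish_job(): hands the job in, once; it reports no verdict.
The state is a dict: "time_s": time; "joints": joint angles; "joint_velocities": joint speeds; "effort": joint torques, N m; "position": TCP position; "ee_rot": TCP orientation; "ft_force": force on the tool from outside, world axes, zero at the start; "moment": the same for the moment, N m; "opening": finger opening in mm.
Only numpy, scipy, OpenCV 4.12 (cv2) and the standard library are available. Lean on these libraries where they do the work, as an engineer would, in place of code of your own. Each camera call takes 0.05 s, during which the arm holds its last target.

## Working session

There is one attempt and no reset: what is moved stays moved. The work goes in short steps, Python scripts to look and compute and a tool call to move; the robot and the scene stay as the last step left them, time stands still between calls to the robot, and variables do not carry over. Pictures are saved under pics/ and viewed, and the job is handed in when it is done.

Besides the shell and the picture viewer there is one more tool, called as name([rows], argument=value, ...), one row to a line, values as JSON. carry_out: Moves the arm, as the interface text tells. Its arguments: {"type":"object","properties":{"targets":{"type":"array"}},"required":["targets"]}

```bash
ls; mkdir -p pics; cat > /tmp/a.py <<'E'
E
python3 - <<'E'
from plant import manip, snapshot, calibration
import cv2,numpy as np
for n in ["scene","top"]:
    p,d=snapshot(n); cv2.imwrite(f"pics/{n}0.png",p); np.save(f"pics/{n}0.npy",d)
    print(n,calibration(n))
print(manip.sense())
E
```

```text
pics
scene {'camera_matrix': array([[449.57824823,   0.        , 321.77035767],
       [  0.        , 449.57824823, 234.71348076],
       [  0.        ,   0.        ,   1.        ]]), 'k1': 0.032492767163048795, 'eye': array([-359.78915658,  449.49099846,  547.94762614]), 'attitude': array([-0.45625507,  0.72857461, -0.43617931,  0.26600368])}
top {'camera_matrix': array([[507.47985653,   0.        , 327.13484323],
       [  0.        , 507.47985653, 243.21270665],
       [  0.        ,   0.        ,   1.        ]]), 'k1': 0.02538909671279007, 'eye': array([293.82620885,  28.13918042, 925.23067723]), 'attitude': array([-0.68753182,  0.7186221 , -0.07488379,  0.07262707])}
{'time_s': 0.1, 'joints': array([ 1.18331654,  0.60005545, -0.00251502,  1.60008073,  0.00182879,
        0.94285994, -0.07978751]), 'joint_velocities': array([-0.00062613, -0.00071968, -0.00054037, -0.0033333 ,  0.00057511,
       -0.00054718,  0.00153212]), 'effort': array([ 4.91246145e-03, -7.77995038e+01,  1.56980071e+00, -2.58629215e+01,
        1.26164564e-02,  5.46732466e-03, -7.94610287e-06]), 'position': array([ 221.53925238, -689.87603256,  230.48524049]), 'ee_rot': array([ 9.87946025e-01,  1.54797158e-01, -1.91588532e-04, -6.74549464e-04]), 'ft_force': array([ 0.93940813, -1.05217249, -0.46704355]), 'moment': array([0.05814167, 0.00929206, 0.00191098]), 'opening': 85.32114111812943}
```

View pics/scene0.png

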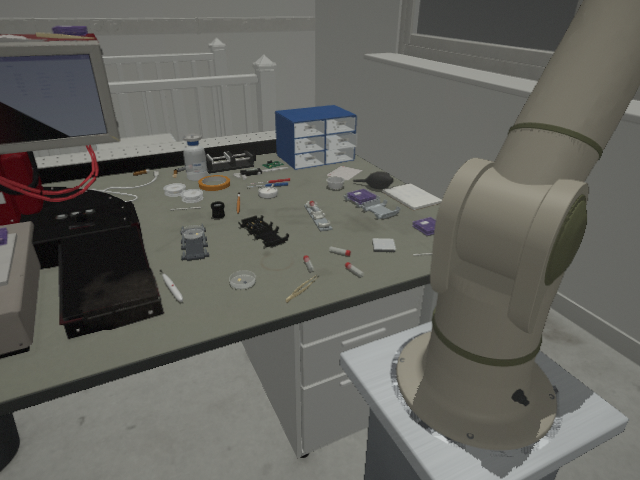

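View pics/top0.png

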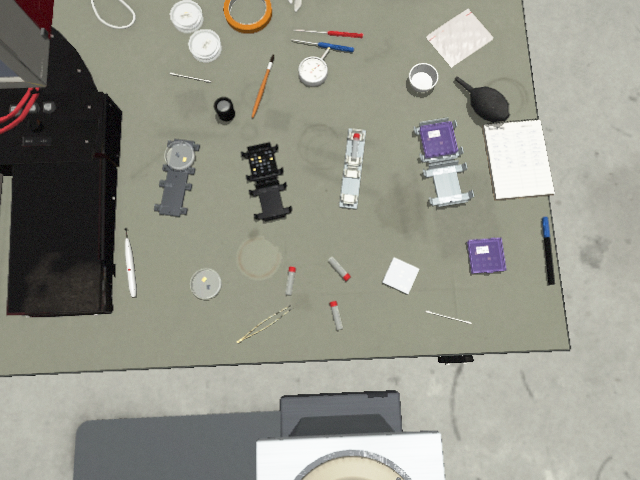

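```bash
cat > h.py <<'E'
import numpy as np,cv2
from plant import manip, snapshot, calibration
from scipy.spatial.transform import Rotation as R
C={n:calibration(n) for n in("scene","top")}
def ray(n,px):
    c=C[n];K=c["camera_matrix"];px=np.atleast_2d(np.asarray(px,float))
    m=(px-[K[0,2],K[1,2]])/[K[0,0],K[1,1]]
    u=m.copy()
    for _ in range(20): u=m/(1+c["k1"]*(u**2).sum(1,keepdims=True))
    d=np.c_[u,np.ones(len(u))]
    return c["eye"],R.from_quat(c["attitude"]).apply(d)
def plane(n,px,z):
    e,d=ray(n,px); t=(z-e[2])/d[:,2]; return e+d*t[:,None]
def depthpt(n,px,D):
    e,d=ray(n,px); px=np.atleast_2d(px).astype(int)
    return e+d*D[px[:,1],px[:,0]][:,None]
def project(n,P):
    c=C[n];K=c["camera_matrix"];q=R.from_quat(c["attitude"]).inv().apply(np.atleast_2d(P)-c["eye"])
    u=q[:,:2]/q[:,2:];u=u*(1+c["k1"]*(u**2).sum(1,keepdims=True))
    return u*[K[0,0],K[1,1]]+[K[0,2],K[1,2]]
E
python3 - <<'E'
from h import *
p=cv2.imread("pics/top0.png");D=np.load("pics/top0.npy")
c=p[230:345,180:420];cv2.imwrite("pics/c1.png",cv2.resize(c,None,fx=3.3,fy=3.3,interpolation=cv2.INTER_CUBIC))
c=p[110:225,140:300];cv2.imwrite("pics/c2.png",cv2.resize(c,None,fx=5,fy=5,interpolation=cv2.INTER_CUBIC))
c=p[105:280,330:520];cv2.imwrite("pics/c3.png",cv2.resize(c,None,fx=3.4,fy=3.4,interpolation=cv2.INTER_CUBIC))
for q in [(291,281),(339,269),(336,316),(401,276),(260,258),(206,284),(487,255),(270,202),(262,165),(171,197),(446,185),(350,190),(300,340)]:
    print(q,depthpt("top",q,D).round(1),plane("top",q,0).round(1))
E
```

```text
(291, 281) [[420.6  89.4  10.6]] [[422.1  90.1   0. ]]
(339, 269) [[438.1   1.5  14.8]] [[440.4   1.1   0. ]]
(336, 316) [[354.   11.   13.6]] [[354.9  10.7   0. ]]
(401, 276) [[ 421.  -110.5   10.4]] [[ 422.4 -112.     0. ]]
(260, 258) [[467.7 146.4  -1.2]] [[467.5 146.2   0. ]]
(206, 284) [[423.7 245.9  -1.2]] [[423.5 245.6   0. ]]
(487, 255) [[ 452.4 -269.5   12.3]] [[ 454.6 -273.5    0. ]]
(270, 202) [[572.9 124.9   5.5]] [[574.5 125.5   0. ]]
(262, 165) [[646.4 138.4   7.4]] [[649.3 139.3   0. ]]
(171, 197) [[590.5 310.7   6.3]] [[592.6 312.6   0. ]]
(446, 185) [[ 591.3 -209.     5.9]] [[ 593.2 -210.6    0. ]]
(350, 190) [[590.1 -27.    4.7]] [[591.6 -27.3   0. ]]
(300, 340) [[315.2  77.1  -0.4]] [[315.2  77.1   0. ]]
```

View pics/c1.png

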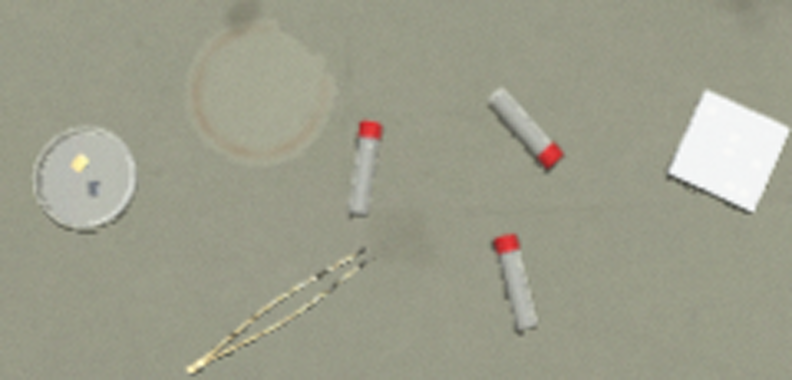

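View pics/c2.png

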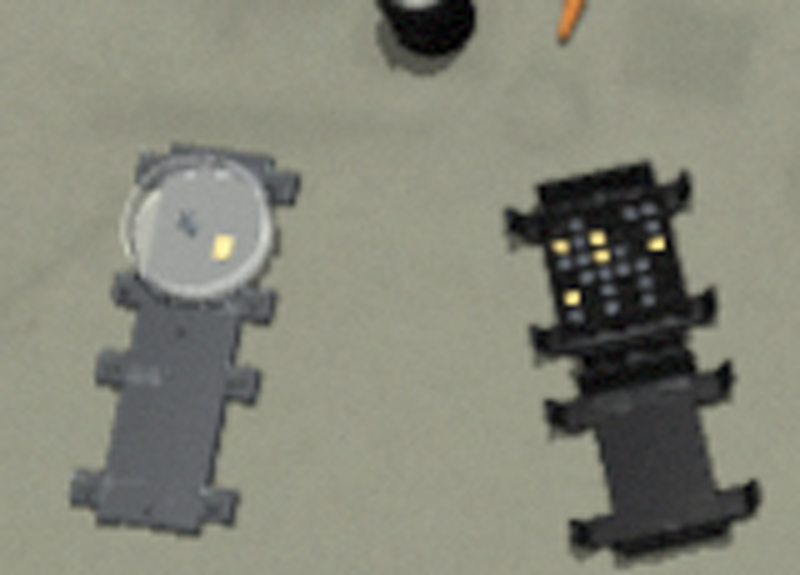

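View pics/c3.png

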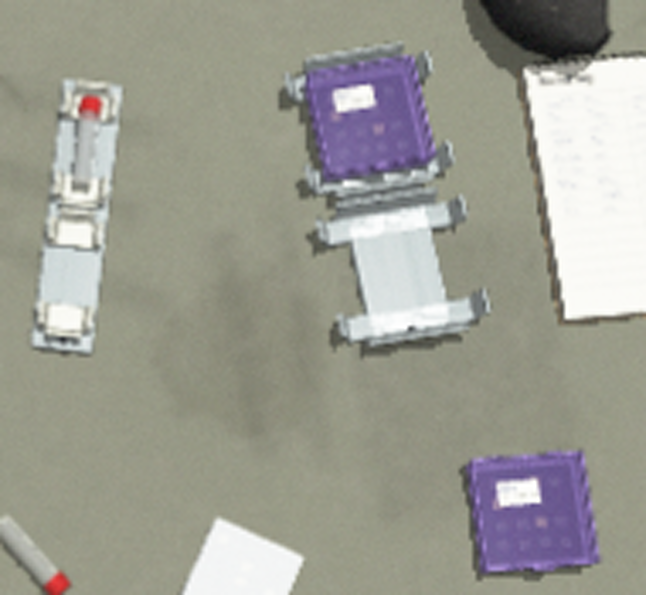

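```bash
cat >> h.py <<'E'
def cloud(n,D):
    v,u=np.mgrid[0:480,0:640]; px=np.c_[u.ravel(),v.ravel()]
    e,d=ray(n,px); P=e+d*D.ravel()[:,None]; P[D.ravel()==0]=np.nan
    return P.reshape(480,640,3)
E
python3 - <<'E'
from h import *
D=np.load("pics/top0.npy");P=cloud("top",D);Z=P[...,2]
b=Z[300:340,300:320];print("bench",np.nanmean(b),np.nanstd(b))
im=np.clip(Z*8+40,0,255);im[np.isnan(Z)]=0
im=cv2.applyColorMap(im.astype(np.uint8),cv2.COLORMAP_JET)
cv2.imwrite("pics/z1.png",cv2.resize(im[100:340,140:540],None,fx=2,fy=2,interpolation=cv2.INTER_NEAREST))
# left box height
m=(P[...,1]>330)&(P[...,0]<750)&(P[...,0]>300)&(Z>25)
print("leftbox",m.sum(),np.nanpercentile(Z[m],[5,50,95]),"ymin at x bands",[ (x,np.nanmin(P[...,1][m&(abs(P[...,0]-x)<20)]).round()) for x in (420,500,560,600,640,680)])
print("max z in work area",np.nanmax(Z[(P[...,0]<720)&(abs(P[...,1])<300)&(P[...,0]>300)]))
E
```

```text
bench -0.6255825504420791 1.7030864981890732
leftbox 25622 [ 44.04136507  63.24934602 317.78228821] ymin at x bands [(420, np.float64(409.0)), (500, np.float64(413.0)), (560, np.float64(413.0)), (600, np.float64(413.0)), (640, np.float64(410.0)), (680, np.float64(409.0))]
max z in work area 47.55786124983865
```

View pics/z1.png

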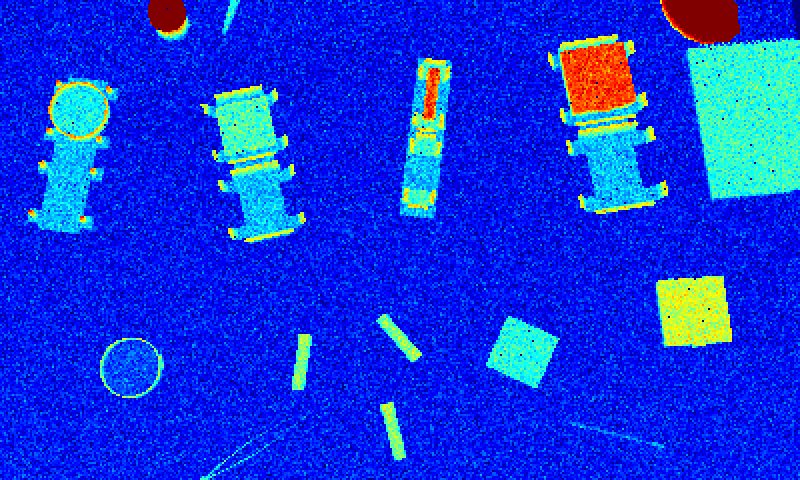

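```bash
cat > meas.py <<'E'
from h import *
def rect(P,m):
    q=P[m][:,:2];q=q[~np.isnan(q).any(1)]
    (c,s,a)=cv2.minAreaRect(q.astype(np.float32)); return np.round(c,1),np.round(s,1),round(a,1),q
def analyze(f,verbose=True):
    D=np.load(f);P=cloud("top",D);Zm=cv2.medianBlur(np.nan_to_num(P[...,2]).astype(np.float32),3)
    n,l,st,ce=cv2.connectedComponentsWithStats((Zm>3).astype(np.uint8))
    for i in range(1,n):
        if st[i,4]<60: continue
        u,v=ce[i]
        if not(140<u<530 and 100<v<340): continue
        c,s,a,q=rect(P,l==i)
        print((round(u),round(v)),st[i,4],"c",c,"s",s,"ang",a,"z95",np.percentile(Zm[l==i],[50,95]).round(1))
    return P,Zm,l
if __name__=="__main__":
    import sys;analyze(sys.argv[1])
E
python3 meas.py pics/top0.npy
python3 - <<'E'
from h import *
p=cv2.imread("pics/top0.png");h=cv2.cvtColor(p,cv2.COLOR_BGR2HSV)
def show(name,m,z,box):
    mm=np.zeros_like(m);x0,x1,y0,y1=box;mm[y0:y1,x0:x1]=m[y0:y1,x0:x1]
    n,l,st,ce=cv2.connectedComponentsWithStats(mm.astype(np.uint8));i=1+np.argmax(st[1:,4])
    c,_=cv2.findContours((l==i).astype(np.uint8),cv2.RETR_EXTERNAL,cv2.CHAIN_APPROX_NONE)
    q=plane("top",c[0][:,0,:],z)[:,:2].astype(np.float32)
    print(name,cv2.minAreaRect(q),cv2.minEnclosingCircle(q))
S=h[...,1];H=h[...,0];V=h[...,2]
show("waffle",(S<25)&(V>190),9,(380,425,250,300))
show("box",(H>120)&(H<150)&(S>70),14,(460,515,230,280))
show("red",((H<8)|(H>172))&(S>130),6.5,(280,305,260,275))
show("vial",((S<25)|(((H<8)|(H>172))&(S>130))),6.5,(280,305,260,300))
E
```

```text
(511, 147) 5688 c [ 691.9 -337.8] s [274.9 131.6] ang 12.2 z95 [ 8.6 47.8]
(224, 108) 372 c [759.9 208. ] s [35.5 34.6] ang 51.7 z95 [31.4 34.9]
(442, 160) 2947 c [ 637.  -205.7] s [173.7  83.9] ang 7.0 z95 [10.6 21.7]
(353, 169) 1372 c [634.1 -34.6] s [ 34.  159.1] ang 80.2 z95 [ 7.1 20. ]
(176, 176) 1993 c [632.8 301.1] s [ 62.3 156.1] ang 79.7 z95 [ 5.7 13.3]
(266, 181) 2133 c [612.6 130.3] s [150.9  72. ] ang 10.4 z95 [ 7.2 12.5]
(486, 255) 1160 c [ 452.4 -268.5] s [64.4 62.3] ang 0.4 z95 [13.3 14.6]
(339, 269) 185 c [440.4   1.2] s [51.  13.1] ang 36.0 z95 [10.2 12.1]
(401, 275) 792 c [ 424. -111.] s [51.3 54.3] ang 62.4 z95 [7.8 9.1]
(290, 280) 183 c [421.7  90.6] s [11.9 50.2] ang 79.8 z95 [10.5 12.4]
(194, 280) 67 c [428.3 264. ] s [16.5 47.9] ang 74.5 z95 [6.1 9.9]
(217, 286) 60 c [415.3 226.1] s [13.6 44.2] ang 69.7 z95 [6.  9.5]
(336, 315) 190 c [355.8  10. ] s [50.7 12.6] ang 12.7 z95 [10.7 12.5]
waffle ((423.1249084472656, -110.24940490722656), (51.743595123291016, 51.84950256347656), 62.09028244018555) ((423.14276123046875, -110.37268829345703), 35.05529022216797)
box ((451.68701171875, -267.3193054199219), (62.604496002197266, 62.48997497558594), 1.8711509704589844) ((452.4228515625, -267.34307861328125), 41.754241943359375)
red ((443.20928955078125, 87.26774597167969), (11.042985916137695, 7.405230522155762), 87.45218658447266) ((443.87396240234375, 87.60906219482422), 5.988236427307129)
vial ((416.83331298828125, 92.53392028808594), (13.093904495239258, 41.90571975708008), 80.71802520751953) ((416.9322509765625, 93.51155853271484), 21.086763381958008)
```

```bash
python3 - <<'E'
from h import *
D=np.load("pics/top0.npy");P=cloud("top",D);Z=P[...,2]
bay={"tray":((593.3,-211.1),7),"rack":((596.7,-28.1),-9.8),"dish":((593.4,308.3),-10.3),"waffle":((574.2,123.3),10.4)}
S=cloud("scene",np.load("pics/scene0.npy"))
for k,((x,y),a) in bay.items():
    c,s=np.cos(np.radians(a)),np.sin(np.radians(a))
    for nm,Q in(("top",P),("scene",S)):
        dx=Q[...,0]-x;dy=Q[...,1]-y;u=dx*c+dy*s;v=-dx*s+dy*c;z=Q[...,2]
        m=(abs(u)<150)&(abs(v)<50)&(z>3.5)&(u>-55)
        pl=np.nanpercentile
        m&=(u<{"tray":145,"rack":130,"dish":130,"waffle":125}[k])
        print(k,nm,"u",pl(u[m],[.5,99.5]).round(1),"v",pl(v[m],[.5,99.5]).round(1),"mid u",pl(u[m],[.5,99.5]).mean().round(1),"mid v",pl(v[m],[.5,99.5]).mean().round(1))
        hi=(abs(u)<45)&(abs(v)<45)&(z>{"tray":12,"rack":12,"dish":14,"waffle":11}[k])
        print("   hi u",pl(u[hi],[2,98]).round(1),"v",pl(v[hi],[2,98]).round(1),hi.sum())
        if k=="dish":
            for su in(-1,1):
                for sv in(-1,1):
                    h=hi&(u*su>12)&(v*sv>12)&(u*su<36)&(v*sv<36); print("   pin",su,sv,np.nanmedian(u[h]).round(1),np.nanmedian(v[h]).round(1),h.sum())
for nm,Q in(("top",P),("scene",S)):
  for o,(x,y),r,zz in (("waffle",(423,-110),45,4),("box",(452,-268),50,5),("vial",(421.7,90),33,4),("dish",(424,245),36,6)):
    m=(np.hypot(Q[...,0]-x,Q[...,1]-y)<r)&(Q[...,2]>zz)
    q=Q[m][:,:2].astype(np.float32); print(o,nm,len(q),cv2.minAreaRect(q), cv2.minEnclosingCircle(q) if o=="dish" else "")
E
```

```text
tray top u [-42.3 129.7] v [-40.6  41.2] mid u 43.7 mid v 0.3
   hi u [-42.7  41. ] v [-40.9  41.4] 179
tray scene u [-42.5 125.5] v [-39.9  44.5] mid u 41.5 mid v 2.3
   hi u [-42.8  42. ] v [-39.8  43.3] 98
rack top u [-41.6 115.7] v [-16.8  16.9] mid u 37.0 mid v 0.1
   hi u [-36.5  42.5] v [-14.5  14.2] 120
rack scene u [-43.4 118.6] v [-30.1  35.1] mid u 37.6 mid v 2.5
   hi u [-37.6  42.9] v [-12.   15.8] 65
dish top u [-37.4 113.8] v [-30.6  30.3] mid u 38.2 mid v -0.2
   hi u [-28.2  23.5] v [-26.6  26.1] 30
   pin -1 -1 -26.9 -25.0 8
   pin -1 1 -27.2 22.2 7
   pin 1 -1 20.5 -24.9 7
   pin 1 1 21.3 22.9 8
dish scene u [-39.9 107.7] v [-30.4  30.4] mid u 33.9 mid v 0.0
   hi u [-30.   23.7] v [-26.5  26.6] 31
   pin -1 -1 -27.8 -24.1 8
   pin -1 1 -27.1 24.1 7
   pin 1 -1 22.0 -24.1 8
   pin 1 1 20.3 24.0 8
waffle top u [-35.6 113. ] v [-35.4  35.6] mid u 38.7 mid v 0.1
   hi u [-35.8  44.4] v [-35.4  35.1] 187
waffle scene u [-36.8 115.2] v [-34.2  37.6] mid u 39.2 mid v 1.7
   hi u [-36.7  44.7] v [-32.8  36.7] 124
waffle top 779 ((419.56689453125, -104.59396362304688), (58
[... 301 characters left out ...]
24 ((423.32489013671875, 245.04180908203125), (54.473663330078125, 54.13783264160156), 65.97038269042969) ((423.77581787109375, 244.50204467773438), 28.425010681152344)
waffle scene 256 ((423.3524169921875, -108.77397155761719), (50.70037078857422, 56.80950927734375), 62.57393264770508) 
box scene 276 ((453.4392395019531, -269.00921630859375), (64.48257446289062, 68.01400756835938), 4.139761924743652) 
vial scene 84 ((421.26251220703125, 92.98049926757812), (11.227453231811523, 52.90300369262695), 81.32455444335938) 
dish scene 176 ((423.44110107421875, 245.65499877929688), (56.49421691894531, 55.73954772949219), 38.28640365600586) ((423.9140930175781, 242.90725708007812), 30.82159423828125)
```

```bash
cat > to.py <<'E'
import sys
from h import *
s=manip.sense();p=s["position"];r=R.from_quat(s["ee_rot"])
M=r.as_matrix();psi=np.degrees(np.arctan2(M[1,0],M[0,0]))
print("t",round(s["time_s"],2),"pos",p.round(1),"psi",round(psi,1),"tilt",np.degrees(np.arccos(-M[2,2])).round(2),"open",round(s["opening"],1),"F",s["ft_force"].round(1),"j",s["joints"].round(2))
for a in sys.argv[1:]:
    x,y,z,ps=[float(v) for v in a.split(",")]
    c,sn=np.cos(np.radians(ps)),np.sin(np.radians(ps))
    T=np.array([[c,sn,0],[sn,-c,0],[0,0,-1]])
    rv=np.degrees((r.inv()*R.from_matrix(T)).as_rotvec())/8
    dp=M.T@(np.array([x,y,z])-p)/25
    print(a,"rot",rv.round(3),"dp",dp.round(3), "rows>=",max(np.linalg.norm(dp)/2.5,np.linalg.norm(rv)*8/10.7).round(1))
E
python3 to.py 452.2,-268.2,110,1.2 452.2,-268.2,60,1.2
```

```text
t 0.1 pos [ 221.5 -689.9  230.5] psi 17.8 tilt 0.08 open 85.3 F [ 0.9 -1.1 -0.5] j [ 1.18  0.6  -0.    1.6   0.    0.94 -0.08]
452.2,-268.2,110,1.2 rot [-0.01   0.003  2.076] dp [ 13.944 -13.23    4.835] rows>= 7.9
452.2,-268.2,60,1.2 rot [-0.01   0.003  2.076] dp [ 13.944 -13.227   6.835] rows>= 8.2
```

carry_out([
  {"rotation":[0,0,1],"dp":[7,-6.6,2],"grip":-1},
  {"rotation":[0,0,2.08],"dp":[13.94,-13.23,4.8],"grip":-1},
  {"rotation":[0,0,2.08],"dp":[13.94,-13.23,4.8],"grip":-1},
  {"rotation":[0,0,2.08],"dp":[13.94,-13.23,4.8],"grip":-1},
  {"rotation":[0,0,2.08],"dp":[13.94,-13.23,4.8],"grip":-1},
  {"rotation":[0,0,2.08],"dp":[13.94,-13.23,4.8],"grip":-1},
  {"rotation":[0,0,2.08],"dp":[13.94,-13.23,4.8],"grip":-1},
  {"rotation":[0,0,2.08],"dp":[13.94,-13.23,4.8],"grip":-1},
  {"rotation":[0,0,2.08],"dp":[13.94,-13.23,4.8],"grip":-1},
  {"rotation":[0,0,2.08],"dp":[13.94,-13.23,4.8],"grip":-1},
  {"rotation":[0,0,2.08],"dp":[13.94,-13.23,4.8],"grip":-1},
  {"rotation":[0,0,2.08],"dp":[13.94,-13.23,4.8],"grip":-1},
])

```text
time_s: 1.6
position: [451.5, -269.6, 111.2]
ee_rot: [1.0, 0.009, -0.0, -0.0]
ft_force: [0.3, -1.1, -0.4]
opening: 85.2
```

```bash
python3 to.py 452.2,-268.2,30,1.2 452.2,-268.2,-2,1.2; python3 - <<'E'
from h import *
p,d=snapshot("top"); cv2.imwrite("pics/t1.png",p[150:350,300:600]);s,_=snapshot("scene");cv2.imwrite("pics/s1.png",s)
print(project("top",manip.sense()["position"]))
E
```

```text
t 1.6 pos [ 451.5 -269.6  111.2] psi 1.0 tilt 0.05 open 85.2 F [ 0.3 -1.1 -0.4] j [ 0.38  0.54  0.08  2.16 -0.1   0.44 -1.02]
452.2,-268.2,30,1.2 rot [-0.006  0.002 -0.021] dp [ 0.029 -0.052  3.247] rows>= 1.3
452.2,-268.2,-2,1.2 rot [-0.006  0.002 -0.021] dp [ 0.029 -0.051  4.527] rows>= 1.8
[[505.4090673  244.25973855]]
```

View pics/t1.png

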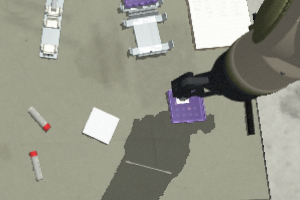

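The gripper stands over the purple box (top view ~(486,255)), its jaws across the y sides. Next I descend and close.

carry_out([
  {"rotation":[0,0,0],"dp":[0.03,-0.05,2],"grip":-1},
  {"rotation":[0,0,0],"dp":[0.03,-0.05,3.5],"grip":-1},
  {"rotation":[0,0,0],"dp":[0.03,-0.05,4.2],"grip":-1},
  {"rotation":[0,0,0],"dp":[0.03,-0.05,4.5],"grip":-1},
  {"rotation":[0,0,0],"dp":[0.03,-0.05,4.5],"grip":-1},
  {"rotation":[0,0,0],"dp":[0.03,-0.05,4.5],"grip":-1},
  {"rotation":[0,0,0],"dp":[0.03,-0.05,4.5],"grip":0},
  {"rotation":[0,0,0],"dp":[0.03,-0.05,4.5],"grip":0},
  {"rotation":[0,0,0],"dp":[0.03,-0.05,4.5],"grip":0},
  {"rotation":[0,0,0],"dp":[0.03,-0.05,4.5],"grip":0},
  {"rotation":[0,0,0],"dp":[0.03,-0.05,4.5],"grip":0},
  {"rotation":[0,0,0],"dp":[0.03,-0.05,4.5],"grip":0},
])

```text
time_s: 3.2
position: [452.8, -267.9, -0.2]
ee_rot: [1.0, 0.009, 0.001, -0.0]
ft_force: [-1.2, 0.7, 11.7]
opening: 60.2
```

```bash
python3 to.py 452.2,-268.2,30,1.2 
```

```text
t 3.2 pos [ 4.528e+02 -2.679e+02 -2.000e-01] psi 1.1 tilt 0.07 open 60.2 F [-1.2  0.7 11.7] j [ 0.41  0.74  0.03  2.21 -0.12  0.19 -1.01]
452.2,-268.2,30,1.2 rot [-0.003 -0.008 -0.015] dp [-0.024  0.01  -1.21 ] rows>= 0.5
```

carry_out([
  {"rotation":[0,0,0],"dp":[0,0,-0.3],"grip":0.3},
  {"rotation":[0,0,0],"dp":[0,0,-1],"grip":0.3},
  {"rotation":[0,0,0],"dp":[0,0,-2],"grip":0.3},
  {"rotation":[0,0,0],"dp":[0,0,-2],"grip":0.3},
  {"rotation":[0,0,0],"dp":[0,0,-2],"grip":0.3},
])

```text
time_s: 3.82
position: [452.9, -267.9, 50.1]
ee_rot: [1.0, 0.01, 0.001, -0.0]
ft_force: [-0.7, 0.7, -0.3]
opening: 59.5
```

```bash
python3 to.py 593,-211.2,70,7 593,-211.2,25,7; python3 - <<'E'
from h import *
s,d=snapshot("scene");cv2.imwrite("pics/s2.png",cv2.resize(s[150:300,300:480],None,fx=4,fy=4,interpolation=cv2.INTER_CUBIC))
E
```

```text
t 3.83 pos [ 452.9 -267.9   50.1] psi 1.1 tilt 0.1 open 59.5 F [-0.7  0.7 -0.3] j [ 0.39  0.65  0.05  2.19 -0.11  0.3  -1.01]
593,-211.2,70,7 rot [-0.    -0.013 -0.738] dp [ 5.648 -2.161 -0.785] rows>= 2.4
593,-211.2,25,7 rot [-0.    -0.013 -0.738] dp [ 5.645 -2.161  1.015] rows>= 2.5
```

View pics/s2.png

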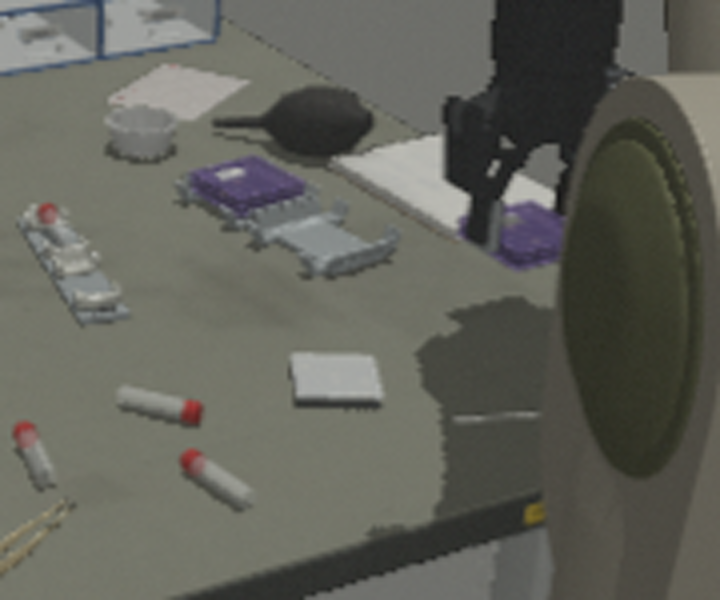

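carry_out([
  {"rotation":[0,0,-0.3],"dp":[2,-0.75,-0.2],"grip":0.3},
  {"rotation":[0,0,-0.74],"dp":[4,-1.5,-0.2],"grip":0.3},
  {"rotation":[0,0,-0.74],"dp":[5.65,-2.16,-0.2],"grip":0.3},
  {"rotation":[0,0,-0.74],"dp":[5.65,-2.16,0],"grip":0.3},
  {"rotation":[0,0,-0.74],"dp":[5.65,-2.16,0],"grip":0.3},
  {"rotation":[0,0,-0.74],"dp":[5.65,-2.16,0],"grip":0.3},
])

```text
time_s: 4.62
position: [591.3, -212.0, 49.5]
ee_rot: [0.998, 0.06, -0.0, -0.0]
ft_force: [0.4, 0.2, -0.1]
opening: 59.9
```

```bash
python3 to.py 593,-211.2,30,7 593,-211.2,6,7; python3 - <<'E'
from h import *
s,d=snapshot("scene");cv2.imwrite("pics/s3.png",cv2.resize(s[160:260,310:450],None,fx=5,fy=5,interpolation=cv2.INTER_CUBIC))
p,D=snapshot("top");np.save("pics/t3.npy",D);cv2.imwrite("pics/t3.png",cv2.resize(p[100:260,380:540],None,fx=3,fy=3,interpolation=cv2.INTER_CUBIC))
P=cloud("scene",d)
hs=cv2.cvtColor(s,cv2.COLOR_BGR2HSV);m=(hs[...,0]>120)&(hs[...,0]<150)&(hs[...,1]>60)
m&=(abs(P[...,0]-593)<55)&(abs(P[...,1]+211)<50)&(P[...,2]>25)&(P[...,2]<85)
q=P[m];print(len(q),cv2.minAreaRect(q[:,:2].astype(np.float32)),np.percentile(q,[2,50,98],axis=0).round(1) if len(q) else 0)
E
```

```text
t 4.62 pos [ 591.3 -212.    49.5] psi 6.9 tilt 0.06 open 59.9 F [ 0.4  0.2 -0.1] j [ 0.21  0.72  0.07  1.96 -0.11  0.47 -1.09]
593,-211.2,30,7 rot [-0.004  0.006 -0.01 ] dp [ 0.074 -0.023  0.778] rows>= 0.3
593,-211.2,6,7 rot [-0.004  0.006 -0.01 ] dp [ 0.074 -0.023  1.738] rows>= 0.7
218 ((588.5947875976562, -204.62796020507812), (66.03128051757812, 75.45682525634766), 5.002015590667725) [[ 557.9 -239.3   52.2]
 [ 572.8 -213.6   64.3]
 [ 619.4 -178.    66.7]]
```

View pics/s3.png

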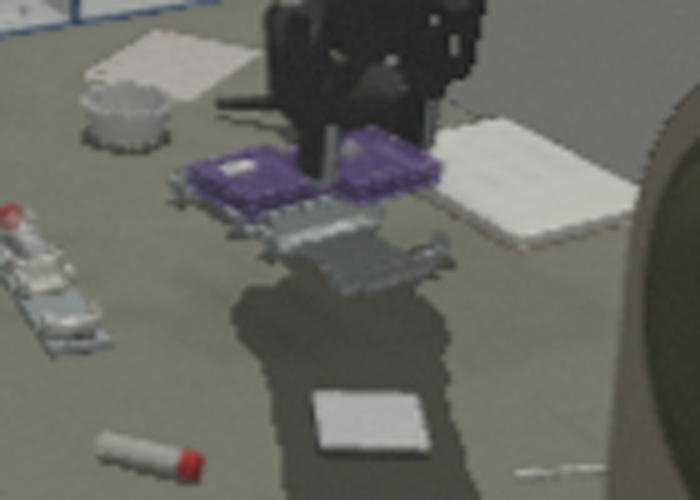

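View pics/t3.png

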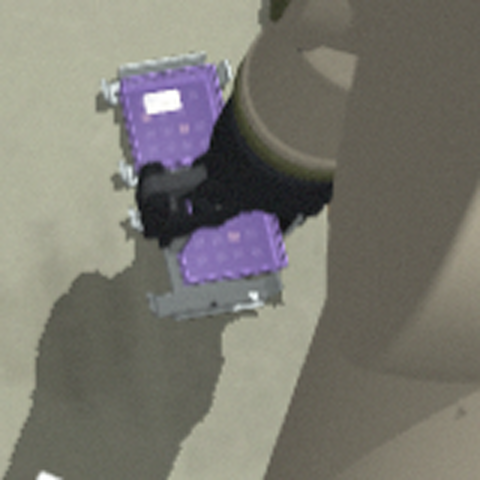

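carry_out([
  {"rotation":[0,0,0],"dp":[0.07,-0.02,0.7],"grip":0.3},
  {"rotation":[0,0,0],"dp":[0.07,-0.02,1.2],"grip":0.3},
  {"rotation":[0,0,0],"dp":[0.07,-0.02,1.6],"grip":0.3},
  {"rotation":[0,0,0],"dp":[0.07,-0.02,1.68],"grip":0.3},
  {"rotation":[0,0,0],"dp":[0.07,-0.02,1.68],"grip":0.3},
])

```text
time_s: 5.35
position: [593.5, -211.3, 7.7]
ee_rot: [0.998, 0.06, 0.0, -0.0]
ft_force: [0.6, -0.4, -1.0]
opening: 59.9
```

```bash
python3 to.py 593,-211.2,6,7
```

```text
t 5.35 pos [ 593.5 -211.3    7.7] psi 6.9 tilt 0.02 open 59.9 F [ 0.6 -0.4 -1. ] j [ 0.21  0.78  0.06  1.96 -0.12  0.4  -1.09]
593,-211.2,6,7 rot [-0.003 -0.    -0.009] dp [-0.02  -0.006  0.067] rows>= 0.0
```

Now I release, then rise straight up.

carry_out([
  {"rotation":[0,0,0],"dp":[0,0,0.05],"grip":0.3},
  {"rotation":[0,0,0],"dp":[0,0,0.05],"grip":-0.8},
  {"rotation":[0,0,0],"dp":[0,0,0.05],"grip":-1},
  {"rotation":[0,0,0],"dp":[0,0,0.05],"grip":-1},
  {"rotation":[0,0,0],"dp":[0,0,-0.5],"grip":-1},
  {"rotation":[0,0,0],"dp":[0,0,-2],"grip":-1},
  {"rotation":[0,0,0],"dp":[0,0,-4],"grip":-1},
  {"rotation":[0,0,0],"dp":[0,0,-4],"grip":-1},
])

```text
time_s: 6.35
position: [595.6, -212.2, 112.4]
ee_rot: [0.998, 0.06, 0.003, 0.001]
ft_force: [0.8, 0.4, -0.5]
opening: 85.3
```

```bash
python3 to.py 423.5,-110.5,90,62.2 423.5,-110.5,90,-27.8;  python3 - <<'E'
from h import *
s,d=snapshot("scene");cv2.imwrite("pics/s4.png",cv2.resize(s[160:260,310:450],None,fx=5,fy=5,interpolation=cv2.INTER_CUBIC))
E
```

```text
t 6.35 pos [ 595.6 -212.2  112.4] psi 6.9 tilt 0.41 open 85.3 F [ 0.8  0.4 -0.5] j [ 0.19  0.63  0.09  1.93 -0.1   0.58 -1.1 ]
423.5,-110.5,90,62.2 rot [ 0.039 -0.036 -6.912] dp [-6.353 -4.869  0.841] rows>= 5.2
423.5,-110.5,90,-27.8 rot [ 2.000e-03 -5.200e-02  4.338e+00] dp [-6.353 -4.869  0.841] rows>= 3.2
```

View pics/s4.png

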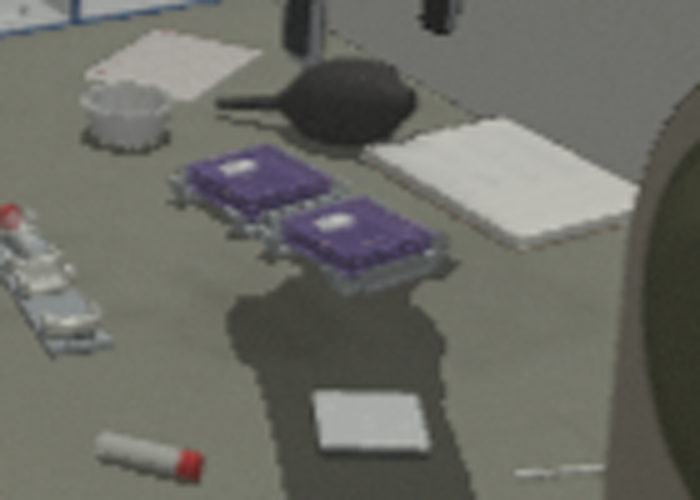

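carry_out([
  {"rotation":[0,0,1.2],"dp":[-2,-1.6,0.2],"grip":-1},
  {"rotation":[0,0,2.5],"dp":[-4,-3.2,0.5],"grip":-1},
  {"rotation":[0,-0.03,3.7],"dp":[-6.35,-4.87,0.84],"grip":-1},
  {"rotation":[0,-0.05,4.34],"dp":[-6.35,-4.87,0.84],"grip":-1},
  {"rotation":[0,-0.05,4.34],"dp":[-6.35,-4.87,0.84],"grip":-0.7},
  {"rotation":[0,-0.05,4.34],"dp":[-6.35,-4.87,0.84],"grip":-0.6},
  {"rotation":[0,-0.05,4.34],"dp":[-6.35,-4.87,1.5],"grip":-0.6},
  {"rotation":[0,-0.05,4.34],"dp":[-6.35,-4.87,1.8],"grip":-0.6},
  {"rotation":[0,-0.05,4.34],"dp":[-6.35,-4.87,1.8],"grip":-0.6},
])

```text
time_s: 7.52
position: [422.7, -110.3, 64.1]
ee_rot: [0.971, -0.24, -0.002, 0.0]
ft_force: [-0.6, -0.2, -0.5]
opening: 68.3
```

```bash
python3 to.py 423.5,-110.5,20,-27.8 423.5,-110.5,-0.5,-27.8;  python3 - <<'E'
from h import *
s,d=snapshot("scene");cv2.imwrite("pics/s5.png",cv2.resize(s[160:300,300:450],None,fx=4,fy=4,interpolation=cv2.INTER_CUBIC))
p,D=snapshot("top");cv2.imwrite("pics/t5.png",cv2.resize(p[200:340,330:480],None,fx=4,fy=4,interpolation=cv2.INTER_CUBIC))
E
```

```text
t 7.53 pos [ 422.7 -110.3   64.1] psi -27.8 tilt 0.2 open 68.3 F [-0.6 -0.2 -0.5] j [ 0.03  0.58  0.13  2.39 -0.39  0.19 -1.53]
423.5,-110.5,20,-27.8 rot [ 0.007  0.024 -0.001] dp [ 0.039 -0.012  1.765] rows>= 0.7
423.5,-110.5,-0.5,-27.8 rot [ 0.007  0.024 -0.001] dp [ 0.041 -0.012  2.585] rows>= 1.0
```

View pics/s5.png

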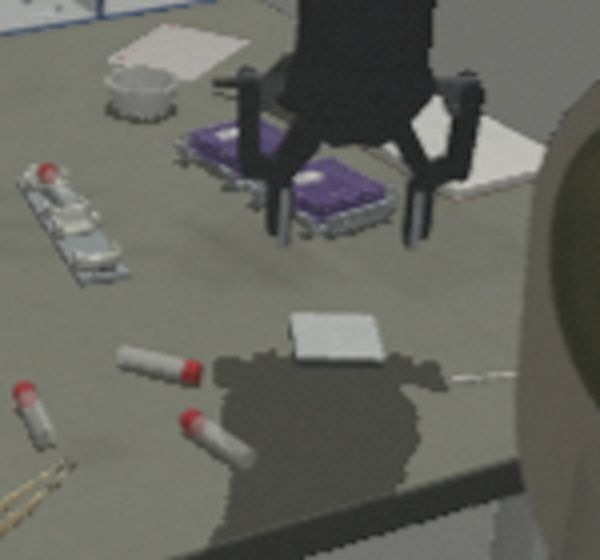

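View pics/t5.png

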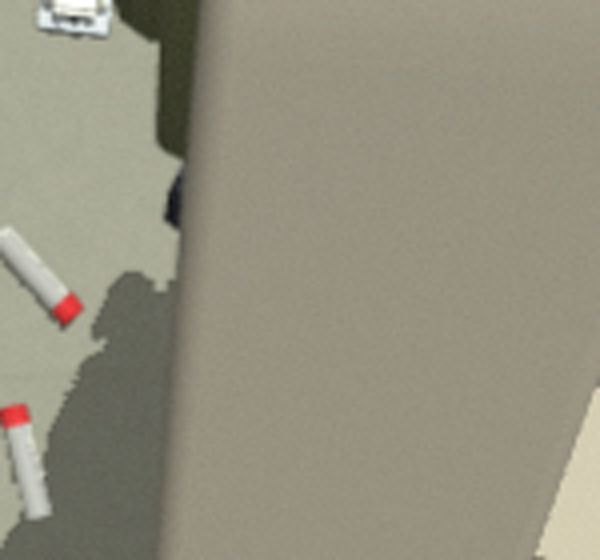

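carry_out([
  {"rotation":[0,0,0],"dp":[0.04,-0.01,1],"grip":-0.6},
  {"rotation":[0,0.02,0],"dp":[0.04,-0.01,1.7],"grip":-0.6},
  {"rotation":[0,0.02,0],"dp":[0.04,-0.01,1.7],"grip":-0.6},
  {"rotation":[0,0.02,0],"dp":[0.04,-0.01,1.7],"grip":-0.6},
])

```text
time_s: 8.12
position: [423.7, -110.4, 22.1]
ee_rot: [0.971, -0.24, -0.0, 0.0]
ft_force: [-0.7, -0.1, 0.6]
opening: 68.6
```

```bash
python3 to.py 423.5,-110.5,-0.5,-27.8
```

```text
t 8.12 pos [ 423.7 -110.4   22.1] psi -27.8 tilt 0.05 open 68.6 F [-0.7 -0.1  0.6] j [ 0.03  0.68  0.14  2.4  -0.96  0.11 -0.96]
423.5,-110.5,-0.5,-27.8 rot [ 0.007 -0.    -0.003] dp [-0.006  0.007  0.903] rows>= 0.4
```

carry_out([
  {"rotation":[0,0,0],"dp":[0,0,0.3],"grip":-0.6},
  {"rotation":[0,0,0],"dp":[0,0,0.6],"grip":-0.6},
  {"rotation":[0,0,0],"dp":[0,0,0.6],"grip":-0.6},
  {"rotation":[0,0,0],"dp":[0,0,0.6],"grip":-0.6},
])

```text
time_s: 8.62
position: [427.1, -111.3, 11.5]
ee_rot: [0.971, -0.24, -0.004, 0.0]
ft_force: [0.2, 0.3, -0.5]
opening: 67.9
```

```bash
python3 to.py 423.5,-110.5,-0.5,-27.8
```

```text
t 8.62 pos [ 427.1 -111.3   11.5] psi -27.8 tilt 0.44 open 67.9 F [ 0.2  0.3 -0.5] j [ 0.03  0.71  0.14  2.39 -1.04  0.11 -0.88]
423.5,-110.5,-0.5,-27.8 rot [ 0.018  0.052 -0.004] dp [-0.137  0.036  0.482] rows>= 0.2
```

```bash
python3 - <<'E'
s=open("to.py").read()
s=s.replace('x,y,z,ps=[float(v) for v in a.split(",")]','x,y,z,ps,*tl=[float(v) for v in a.split(",")]')
s=s.replace('    rv=np','    if tl:\n        az=np.arctan2(y,x);ax=np.array([-np.sin(az),np.cos(az),0])  # + turns down-vector toward base\n        T=R.from_rotvec(ax*np.radians(tl[0])).as_matrix()@T; print("  approach",T[:,2].round(3))\n    rv=np')
open("to.py","w").write(s)
E
python3 to.py 423.5,-110.5,8,-27.8,3 423.5,-110.5,0,-27.8,3 423.5,-110.5,0,-27.8,4
```

```text
t 8.62 pos [ 427.1 -111.3   11.5] psi -27.8 tilt 0.44 open 67.9 F [ 0.2  0.3 -0.5] j [ 0.03  0.71  0.14  2.39 -1.04  0.11 -0.88]
  approach [-0.051  0.013 -0.999]
423.5,-110.5,8,-27.8,3 rot [-0.068 -0.313 -0.004] dp [-0.14   0.037  0.142] rows>= 0.2
  approach [-0.051  0.013 -0.999]
423.5,-110.5,0,-27.8,3 rot [-0.068 -0.313 -0.004] dp [-0.137  0.036  0.462] rows>= 0.2
  approach [-0.067  0.018 -0.998]
423.5,-110.5,0,-27.8,4 rot [-0.096 -0.434 -0.004] dp [-0.137  0.036  0.462] rows>= 0.3
```

Tilting the tool about 3° backward keeps joint 6 within its range.

carry_out([
  {"rotation":[-0.05,-0.2,0],"dp":[-0.05,0,0],"grip":-0.6},
  {"rotation":[-0.09,-0.4,0],"dp":[-0.14,0.04,0.1],"grip":-0.6},
  {"rotation":[-0.09,-0.4,0],"dp":[-0.14,0.04,0.14],"grip":-0.6},
  {"rotation":[-0.09,-0.4,0],"dp":[-0.14,0.04,0.14],"grip":-0.6},
])

```text
time_s: 9.12
position: [423.3, -110.5, 8.1]
ee_rot: [0.97, -0.24, -0.032, -0.0]
ft_force: [1.0, 0.7, -0.1]
opening: 68.7
```

```bash
python3 to.py 423.5,-110.5,0,-27.8,4
```

```text
t 9.12 pos [ 423.3 -110.5    8.1] psi -27.9 tilt 3.71 open 68.7 F [ 1.   0.7 -0.1] j [-0.05  0.73  0.27  2.37 -0.99  0.22 -0.91]
  approach [-0.067  0.018 -0.998]
423.5,-110.5,0,-27.8,4 rot [-0.006 -0.036 -0.004] dp [ 0.028 -0.009  0.323] rows>= 0.1
```

carry_out([
  {"rotation":[0,0,0],"dp":[0.02,0,0.3],"grip":-0.6},
  {"rotation":[0,0,0],"dp":[0.02,0,0.33],"grip":-0.6},
  {"rotation":[0,0,0],"dp":[0.02,0,0.33],"grip":-0.2},
  {"rotation":[0,0,0],"dp":[0.02,0,0.33],"grip":0},
  {"rotation":[0,0,0],"dp":[0.02,0,0.33],"grip":0.2},
  {"rotation":[0,0,0],"dp":[0.02,0,0.33],"grip":0.4},
  {"rotation":[0,0,0],"dp":[0.02,0,0.33],"grip":0.4},
])

```text
time_s: 10.0
position: [423.1, -110.7, 0.5]
ee_rot: [0.97, -0.241, -0.032, -0.0]
ft_force: [-1.3, 0.4, 8.5]
opening: 49.3
```

```bash
python3 to.py 423.5,-110.5,0,-27.8,4
```

```text
t 10.0 pos [ 423.1 -110.7    0.5] psi -27.9 tilt 3.67 open 49.3 F [-1.3  0.4  8.5] j [-0.02  0.75  0.23  2.37 -1.    0.19 -0.91]
  approach [-0.067  0.018 -0.998]
423.5,-110.5,0,-27.8,4 rot [-0.009 -0.041 -0.006] dp [ 0.012 -0.013  0.021] rows>= 0.0
```

```bash
cat > yaw.py <<'E'
# args: x,y,z,psi : keep tilt as is, turn only about world z
import sys
from h import *
s=manip.sense();p=s["position"];r=R.from_quat(s["ee_rot"]);M=r.as_matrix()
psi=np.degrees(np.arctan2(M[1,0],M[0,0]))
print("t",round(s["time_s"],2),"pos",p.round(1),"psi",round(psi,1),"open",round(s["opening"],1),"F",s["ft_force"].round(1),"j",s["joints"].round(2))
for a in sys.argv[1:]:
    x,y,z,ps=[float(v) for v in a.split(",")]
    q=R.from_euler("z",ps-psi,degrees=True)*r
    print(a,"rot",(np.degrees((r.inv()*q).as_rotvec())/8).round(3),"dp",(M.T@(np.array([x,y,z])-p)/25).round(3))
E
python3 yaw.py 423,-110.7,60,-27.9 574.2,123.3,60,10.4
```

```text
t 10.0 pos [ 423.1 -110.7    0.5] psi -27.9 open 49.3 F [-1.3  0.4  8.5] j [-0.02  0.75  0.23  2.37 -1.    0.19 -0.91]
423,-110.7,60,-27.9 rot [ 0.    -0.     0.003] dp [-0.152  0.039 -2.373]
574.2,123.3,60,10.4 rot [-0.298  0.07  -4.775] dp [  0.817 -11.061  -2.597]
```

carry_out([
  {"rotation":[0,0,0],"dp":[-0.02,0,-0.3],"grip":0.4},
  {"rotation":[0,0,0],"dp":[-0.06,0.01,-1],"grip":0.4},
  {"rotation":[0,0,0],"dp":[-0.15,0.04,-2.4],"grip":0.4},
  {"rotation":[0,0,0],"dp":[-0.15,0.04,-2.4],"grip":0.4},
  {"rotation":[0,0,0],"dp":[-0.15,0.04,-2.4],"grip":0.4},
])

```text
time_s: 10.62
position: [423.3, -110.3, 60.7]
ee_rot: [0.97, -0.24, -0.032, -0.0]
ft_force: [0.1, 1.1, -0.8]
opening: 48.9
```

```bash
python3 yaw.py 574.2,123.3,60,10.4;  python3 - <<'E'
from h import *
s,d=snapshot("scene");cv2.imwrite("pics/s6.png",cv2.resize(s[160:300,300:450],None,fx=4,fy=4,interpolation=cv2.INTER_CUBIC))
E
```

```text
t 10.62 pos [ 423.3 -110.3   60.7] psi -27.8 open 48.9 F [ 0.1  1.1 -0.8] j [-0.19  0.65  0.47  2.36 -0.86  0.38 -1.01]
574.2,123.3,60,10.4 rot [-0.295  0.069 -4.768] dp [  0.977 -11.08   -0.191]
```

View pics/s6.png

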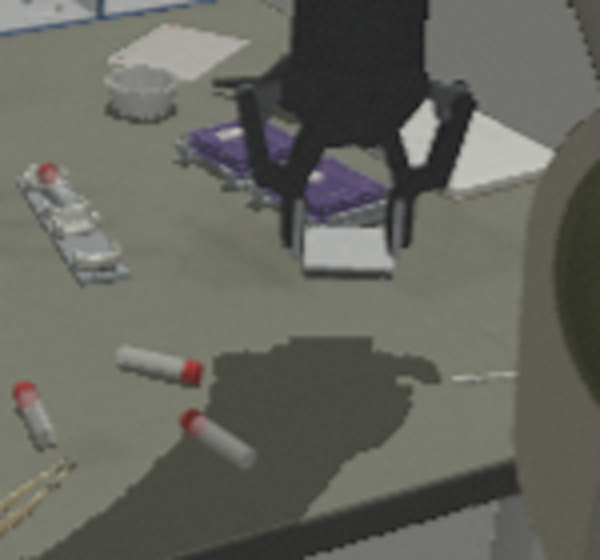

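carry_out([
  {"rotation":[-0.07,0.02,-1.2],"dp":[0.2,-2.2,-0.1],"grip":0.4},
  {"rotation":[-0.15,0.03,-2.4],"dp":[0.4,-4.4,-0.1],"grip":0.4},
  {"rotation":[-0.22,0.05,-3.6],"dp":[0.6,-6.6,-0.15],"grip":0.4},
  {"rotation":[-0.3,0.07,-4.77],"dp":[0.8,-8.8,-0.2],"grip":0.4},
  {"rotation":[-0.3,0.07,-4.77],"dp":[0.98,-11.08,-0.2],"grip":0.4},
  {"rotation":[-0.3,0.07,-4.77],"dp":[0.98,-11.08,-0.2],"grip":0.4},
  {"rotation":[-0.3,0.07,-4.77],"dp":[0.98,-11.08,-0.2],"grip":0.4},
  {"rotation":[-0.3,0.07,-4.77],"dp":[0.98,-11.08,-0.2],"grip":0.4},
])

```text
time_s: 11.68
position: [573.2, 121.4, 59.5]
ee_rot: [0.995, 0.09, -0.031, 0.01]
ft_force: [0.3, 0.1, -0.2]
opening: 49.2
```

```bash
python3 yaw.py 574.2,123.3,30,10.4 574.2,123.3,7,10.4;  python3 - <<'E'
from h import *
s,d=snapshot("scene");cv2.imwrite("pics/s7.png",cv2.resize(s[160:290,200:350],None,fx=4,fy=4,interpolation=cv2.INTER_CUBIC))
p,D=snapshot("top");cv2.imwrite("pics/t7.png",cv2.resize(p[120:260,200:350],None,fx=4,fy=4,interpolation=cv2.INTER_CUBIC))
E
```

```text
t 11.68 pos [573.2 121.4  59.5] psi 10.3 open 49.2 F [ 0.3  0.1 -0.2] j [-0.63  0.75  0.5   2.02 -0.61  0.59 -1.09]
574.2,123.3,30,10.4 rot [-0.001  0.    -0.018] dp [ 0.127 -0.086  1.174]
574.2,123.3,7,10.4 rot [-0.001  0.    -0.018] dp [ 0.186 -0.1    2.092]
```

View pics/s7.png

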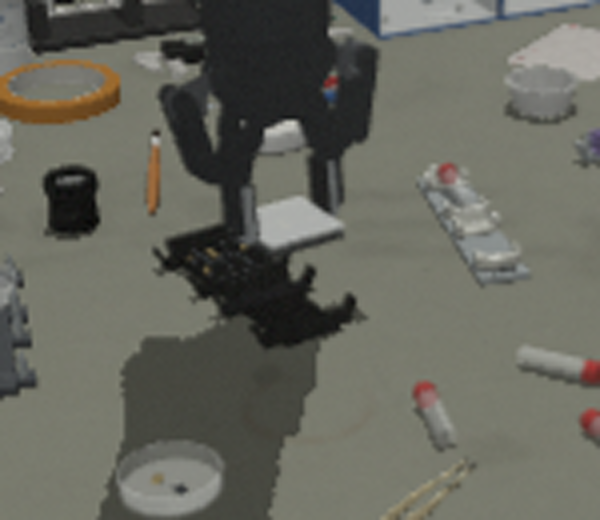

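View pics/t7.png

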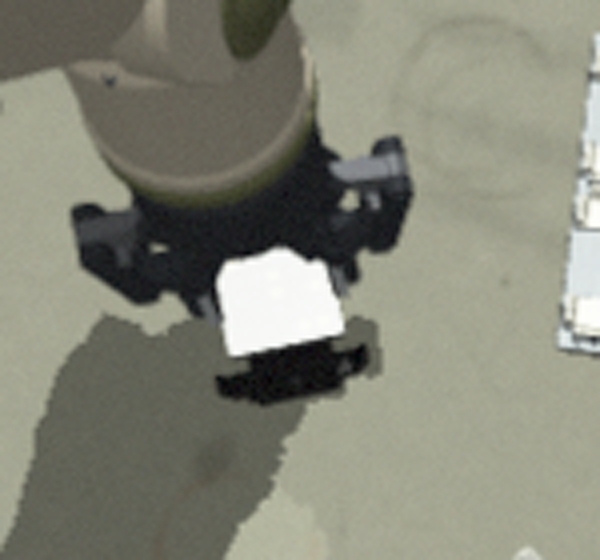

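```bash
python3 - <<'E'
from h import *
q=plane("top",[(257,209.2),(286.2,202)],68)[:,:2];print(q,np.linalg.norm(q[1]-q[0]))
e=q[0]-q[1];n=np.array([e[1],-e[0]]);n/=np.linalg.norm(n);n=n*np.sign(n[0]);print("centre",q.mean(0)+n*25.5,"ang",np.degrees(np.arctan2(n[1],n[0])))
E
```

```text
[[541.79749391 141.3408985 ]
 [552.65452589  89.91716   ]] 52.55735937958684
centre [572.17599497 120.89668955] ang 11.921708562267712
```

carry_out([
  {"rotation":[0,0,0],"dp":[0.15,-0.09,0.6],"grip":0.4},
  {"rotation":[0,0,0],"dp":[0.17,-0.09,1.17],"grip":0.4},
  {"rotation":[0,0,0],"dp":[0.19,-0.1,1.6],"grip":0.4},
  {"rotation":[0,0,0],"dp":[0.2,-0.1,1.95],"grip":0.4},
  {"rotation":[0,0,0],"dp":[0.21,-0.1,2.07],"grip":0.4},
  {"rotation":[0,0,0],"dp":[0.21,-0.1,2.07],"grip":0.4},
])

```text
time_s: 12.52
position: [575.3, 123.6, 7.7]
ee_rot: [0.995, 0.09, -0.031, 0.01]
ft_force: [-0.7, 0.4, -0.4]
opening: 49.1
```

```bash
python3 yaw.py 574.8,123.5,7,10.4
```

```text
t 12.53 pos [575.3 123.6   7.7] psi 10.3 open 49.1 F [-0.7  0.4 -0.4] j [-0.59  0.82  0.43  2.03 -0.67  0.5  -1.05]
574.8,123.5,7,10.4 rot [-0.001  0.    -0.017] dp [-0.017  0.001  0.029]
```

carry_out([
  {"rotation":[0,0,0],"dp":[0,0,0.04],"grip":0.4},
  {"rotation":[0,0,0],"dp":[0,0,0.04],"grip":-0.8},
  {"rotation":[0,0,0],"dp":[0,0,0.04],"grip":-0.8},
  {"rotation":[0,0,0],"dp":[0,0,0.04],"grip":-0.8},
  {"rotation":[0,0,0],"dp":[-0.03,0,-0.5],"grip":-0.8},
  {"rotation":[0,0,0],"dp":[-0.1,0,-2],"grip":-0.8},
  {"rotation":[0,0,0],"dp":[-0.2,0,-3],"grip":-0.8},
  {"rotation":[0,0,0],"dp":[-0.2,0,-3],"grip":-0.8},
])

```text
time_s: 13.52
position: [575.9, 124.9, 85.3]
ee_rot: [0.996, 0.09, -0.029, 0.01]
ft_force: [0.1, 0.1, 0.1]
opening: 77.2
```

```bash
python3 to.py 421.5,90,60,-10.2,4 421.5,90,40,-10.2,4;  python3 - <<'E'
from h import *
s,d=snapshot("scene");cv2.imwrite("pics/s8.png",cv2.resize(s[160:290,200:350],None,fx=4,fy=4,interpolation=cv2.INTER_CUBIC))
p,D=snapshot("top");cv2.imwrite("pics/t8.png",cv2.resize(p[130:310,200:380],None,fx=3.3,fy=3.3,interpolation=cv2.INTER_CUBIC))
E
```

```text
t 13.53 pos [575.9 124.9  85.3] psi 10.3 tilt 3.51 open 77.2 F [0.1 0.1 0.1] j [-0.66  0.72  0.54  2.01 -0.59  0.64 -1.12]
  approach [-0.068 -0.015 -0.998]
421.5,90,60,-10.2,4 rot [ 0.074 -0.088  2.558] dp [-6.255  0.254  1.392] rows>= 2.6
  approach [-0.068 -0.015 -0.998]
421.5,90,40,-10.2,4 rot [ 0.074 -0.088  2.558] dp [-6.207  0.243  2.191] rows>= 2.6
```

View pics/s8.png

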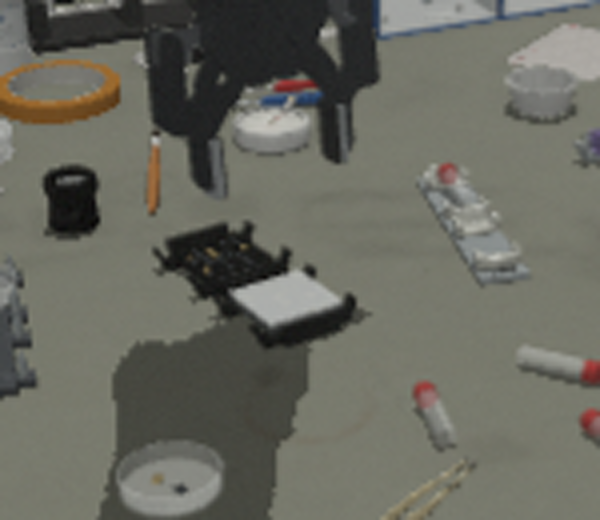

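View pics/t8.png

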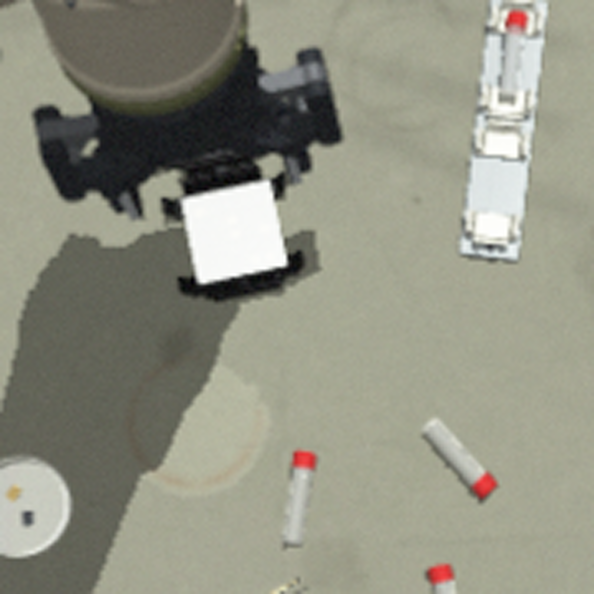

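Candidates for the vial: (291,281) at y≈+90, (339,269) at y≈+1 and (336,316) at y≈+10, with the racked one at y≈-40. The one at (291,281) is farthest left, and the enlarged crop confirms it at crop (298,500). The crop also shows the pack seated in its carrier at (233,232).

carry_out([
  {"rotation":[0.02,-0.03,1],"dp":[-2,0.08,0.3],"grip":-0.3},
  {"rotation":[0.05,-0.06,2],"dp":[-4.2,0.16,0.9],"grip":0},
  {"rotation":[0.07,-0.09,2.56],"dp":[-6.2,0.25,1.4],"grip":0.06},
  {"rotation":[0.07,-0.09,2.56],"dp":[-6.25,0.25,1.8],"grip":0.06},
  {"rotation":[0.07,-0.09,2.56],"dp":[-6.22,0.25,2.1],"grip":0.06},
  {"rotation":[0.07,-0.09,2.56],"dp":[-6.22,0.25,2.1],"grip":0.06},
  {"rotation":[0.07,-0.09,2.56],"dp":[-6.22,0.25,2.1],"grip":0.06},
])

```text
time_s: 14.5
position: [420.6, 89.8, 40.6]
ee_rot: [0.995, -0.089, -0.035, 0.011]
ft_force: [0.8, -0.7, -0.3]
opening: 40.0
```

```bash
python3 to.py 421,90.2,20,-10.2,4 421,90.2,2,-10.2,4;  python3 - <<'E'
from h import *
s,d=snapshot("scene");cv2.imwrite("pics/s9.png",cv2.resize(s[200:310,230:380],None,fx=4,fy=4,interpolation=cv2.INTER_CUBIC))
E
```

```text
t 14.5 pos [420.6  89.8  40.6] psi -10.3 tilt 4.19 open 40.0 F [ 0.8 -0.7 -0.3] j [-0.6   0.68  0.39  2.37 -0.89  0.31 -1.15]
  approach [-0.068 -0.015 -0.998]
421,90.2,20,-10.2,4 rot [0.013 0.02  0.   ] dp [ 0.067 -0.041  0.821] rows>= 0.3
  approach [-0.068 -0.015 -0.998]
421,90.2,2,-10.2,4 rot [0.013 0.02  0.   ] dp [ 0.115 -0.061  1.539] rows>= 0.6
```

View pics/s9.png

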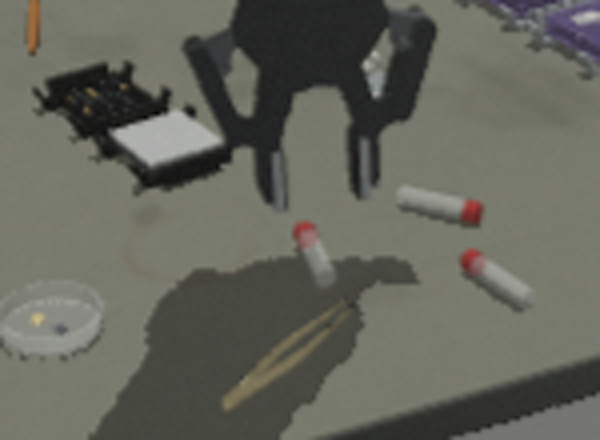

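The jaws straddle the leftmost vial, with its red cap at crop (304,232). Next I descend.

carry_out([
  {"rotation":[0,0,0],"dp":[0.07,-0.04,0.7],"grip":0.06},
  {"rotation":[0,0,0],"dp":[0.09,-0.05,1.2],"grip":0.06},
  {"rotation":[0,0,0],"dp":[0.11,-0.06,1.5],"grip":0.06},
  {"rotation":[0,0,0],"dp":[0.11,-0.06,1.54],"grip":0.06},
  {"rotation":[0,0,0],"dp":[0.11,-0.06,1.54],"grip":0.06},
  {"rotation":[0,0,0],"dp":[0.11,-0.06,1.54],"grip":0.5},
  {"rotation":[0,0,0],"dp":[0.11,-0.06,1.54],"grip":0.9},
  {"rotation":[0,0,0],"dp":[0.11,-0.06,1.54],"grip":0.9},
  {"rotation":[0,0,0],"dp":[0.11,-0.06,1.54],"grip":0.9},
  {"rotation":[0,0,0],"dp":[0.11,-0.06,1.54],"grip":0.9},
])

```text
time_s: 15.8
position: [421.0, 90.3, 2.5]
ee_rot: [0.995, -0.089, -0.034, 0.011]
ft_force: [-0.1, -0.2, 5.2]
opening: 10.0
```

```bash
python3 yaw.py 421,90.2,60,-10.2
```

```text
t 15.8 pos [421.   90.3   2.5] psi -10.2 open 10.0 F [-0.1 -0.2  5.2] j [-0.49  0.74  0.23  2.38 -0.97  0.19 -1.1 ]
421,90.2,60,-10.2 rot [-0.     0.    -0.005] dp [-0.152  0.069 -2.295]
```

carry_out([
  {"rotation":[0,0,0],"dp":[-0.01,0,-0.2],"grip":0.9},
  {"rotation":[0,0,0],"dp":[-0.06,0.03,-1],"grip":0.9},
  {"rotation":[0,0,0],"dp":[-0.15,0.07,-2.3],"grip":0.9},
  {"rotation":[0,0,0],"dp":[-0.15,0.07,-2.3],"grip":0.9},
  {"rotation":[0,0,0],"dp":[-0.15,0.07,-2.3],"grip":0.9},
])

```text
time_s: 16.42
position: [421.0, 90.6, 60.1]
ee_rot: [0.995, -0.088, -0.034, 0.011]
ft_force: [-0.7, 0.1, -0.2]
opening: 10.1
```

```bash
python3 yaw.py 596.7,-28.1,65,-9.8;  python3 - <<'E'
from h import *
s,d=snapshot("scene");cv2.imwrite("pics/s10.png",cv2.resize(s[180:310,230:380],None,fx=4,fy=4,interpolation=cv2.INTER_CUBIC))
E
```

```text
t 16.43 pos [421.   90.6  60.1] psi -10.2 open 10.1 F [-0.7  0.1 -0.2] j [-0.64  0.65  0.46  2.37 -0.85  0.37 -1.19]
596.7,-28.1,65,-9.8 rot [-0.003  0.001 -0.048] dp [ 7.726  3.449 -0.616]
```

View pics/s10.png

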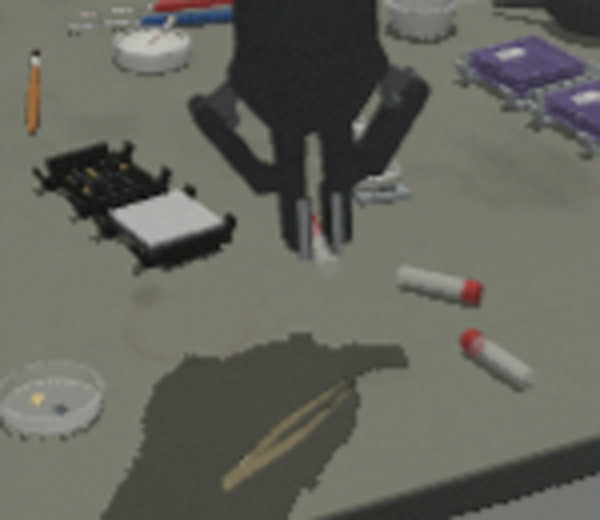

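carry_out([
  {"rotation":[0,0,0],"dp":[2,0.9,-0.15],"grip":0.9},
  {"rotation":[0,0,-0.03],"dp":[4,1.8,-0.3],"grip":0.9},
  {"rotation":[0,0,-0.05],"dp":[6,2.7,-0.5],"grip":0.9},
  {"rotation":[0,0,-0.05],"dp":[7.73,3.45,-0.6],"grip":0.9},
  {"rotation":[0,0,-0.05],"dp":[7.73,3.45,-0.6],"grip":0.9},
  {"rotation":[0,0,-0.05],"dp":[7.73,3.45,-0.6],"grip":0.9},
  {"rotation":[0,0,-0.05],"dp":[7.73,3.45,-0.6],"grip":0.9},
])

```text
time_s: 17.35
position: [595.3, -27.5, 63.7]
ee_rot: [0.996, -0.085, -0.036, 0.01]
ft_force: [0.3, -0.1, -0.0]
opening: 9.8
```

```bash
python3 yaw.py 596.7,-28.1,35,-9.8 596.7,-28.1,12.5,-9.8;  python3 - <<'E'
from h import *
s,d=snapshot("scene");cv2.imwrite("pics/s11.png",cv2.resize(s[160:270,260:400],None,fx=5,fy=5,interpolation=cv2.INTER_CUBIC))
p,D=snapshot("top");cv2.imwrite("pics/t11f.png",p);cv2.imwrite("pics/t11.png",cv2.resize(p[110:230,300:420],None,fx=5,fy=5,interpolation=cv2.INTER_CUBIC))
E
```

```text
t 17.35 pos [595.3 -27.5  63.7] psi -9.8 open 9.8 F [ 0.3 -0.1 -0. ] j [-0.42  0.78  0.59  1.99 -0.67  0.65 -1.13]
596.7,-28.1,35,-9.8 rot [ 0.    -0.     0.003] dp [ 0.138 -0.015  1.139]
596.7,-28.1,12.5,-9.8 rot [ 0.    -0.     0.003] dp [ 0.2   -0.039  2.037]
```

View pics/s11.png

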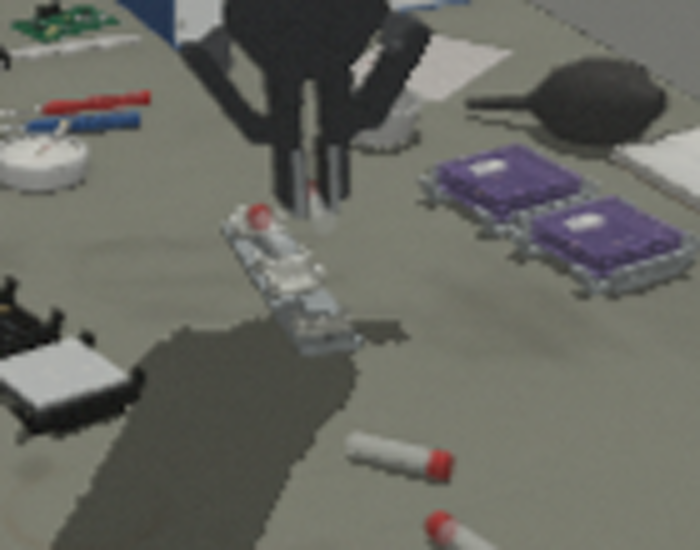

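View pics/t11.png

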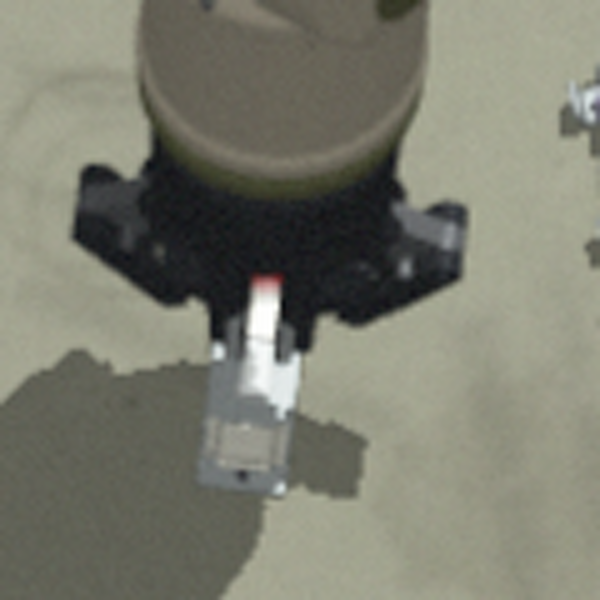

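```bash
python3 - <<'E'
from h import *
for z in (66,72): print(plane("top",[(351,189.3),(352.8,170)],z))
e=plane("top",(351,189.3),68)[0,:2];print(e+25.5*np.array([np.cos(np.radians(9.8)),-np.sin(np.radians(9.8))]))
E
```

```text
[[571.53227453 -25.17215419  66.        ]
 [607.32672568 -30.30563228  66.        ]]
[[569.5930556  -24.79988162  72.        ]
 [605.13755443 -29.89751268  72.        ]]
[596.01376963 -29.38840556]
```

carry_out([
  {"rotation":[0,0,0],"dp":[0.1,-0.05,0.6],"grip":0.9},
  {"rotation":[0,0,0],"dp":[0.13,-0.06,1.14],"grip":0.9},
  {"rotation":[0,0,0],"dp":[0.15,-0.06,1.6],"grip":0.9},
  {"rotation":[0,0,0],"dp":[0.17,-0.07,1.9],"grip":0.9},
  {"rotation":[0,0,0],"dp":[0.17,-0.07,2.02],"grip":0.9},
  {"rotation":[0,0,0],"dp":[0.17,-0.07,2.02],"grip":0.9},
])

```text
time_s: 18.2
position: [596.7, -27.4, 13.3]
ee_rot: [0.996, -0.085, -0.035, 0.011]
ft_force: [-0.7, -1.1, 0.2]
opening: 9.6
```

```bash
python3 yaw.py 596.7,-28.1,12.5,-9.8;  python3 - <<'E'
from h import *
s,d=snapshot("scene");cv2.imwrite("pics/s12.png",cv2.resize(s[160:270,260:400],None,fx=5,fy=5,interpolation=cv2.INTER_CUBIC))
E
```

```text
t 18.2 pos [596.7 -27.4  13.3] psi -9.8 open 9.6 F [-0.7 -1.1  0.2] j [-0.38  0.84  0.52  2.   -0.73  0.56 -1.09]
596.7,-28.1,12.5,-9.8 rot [ 0.    -0.     0.003] dp [0.008 0.026 0.032]
```

View pics/s12.png

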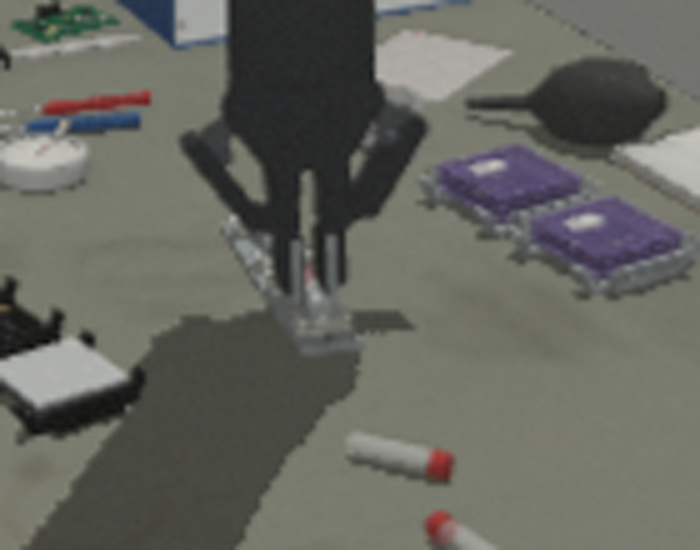

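carry_out([
  {"rotation":[0,0,0],"dp":[0,0,0.02],"grip":0.7},
  {"rotation":[0,0,0],"dp":[0,0,0.02],"grip":0.4},
  {"rotation":[0,0,0],"dp":[0,0,0.02],"grip":0.3},
  {"rotation":[0,0,0],"dp":[-0.03,0,-0.4],"grip":0.3},
  {"rotation":[0,0,0],"dp":[-0.1,0,-1.4],"grip":0.2},
  {"rotation":[0,0,0],"dp":[-0.2,0,-3],"grip":-0.3},
  {"rotation":[0,0,0],"dp":[-0.2,0,-3],"grip":-0.7},
])

```text
time_s: 19.12
position: [598.8, -25.7, 91.8]
ee_rot: [0.996, -0.085, -0.033, 0.01]
ft_force: [-0.3, -1.0, 0.2]
opening: 68.9
```

```bash
python3 to.py 423.6,244.8,80,-10.3 423.6,244.8,50,-10.3;  python3 - <<'E'
from h import *
s,d=snapshot("scene");cv2.imwrite("pics/s13.png",cv2.resize(s[160:270,260:400],None,fx=5,fy=5,interpolation=cv2.INTER_CUBIC))
E
```

```text
t 19.12 pos [598.8 -25.7  91.8] psi -9.8 tilt 3.91 open 68.9 F [-0.3 -1.   0.2] j [-0.45  0.75  0.63  1.98 -0.64  0.7  -1.16]
423.6,244.8,80,-10.3 rot [0.189 0.451 0.072] dp [-8.695 -9.497  0.773] rows>= 5.2
423.6,244.8,50,-10.3 rot [0.189 0.451 0.072] dp [-8.619 -9.528  1.971] rows>= 5.2
```

View pics/s13.png

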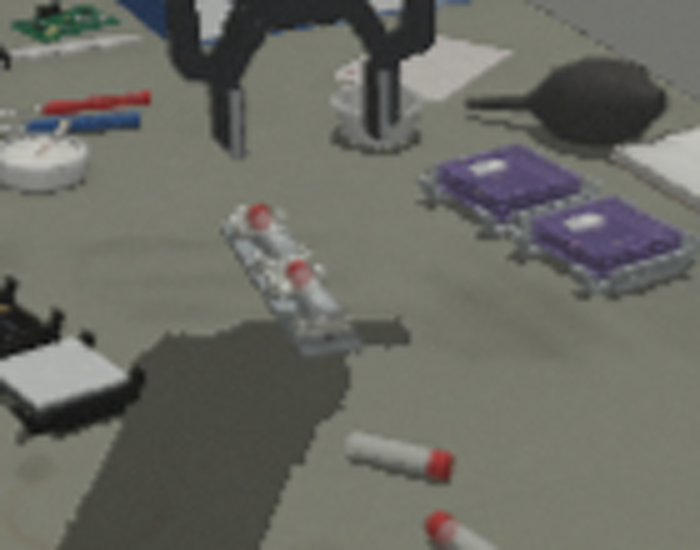

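The vial lies in the rack at crop (312,290). Next is the dish.

carry_out([
  {"rotation":[0.05,0.1,0],"dp":[-1.7,-1.9,0.15],"grip":-0.8},
  {"rotation":[0.1,0.25,0.03],"dp":[-3.4,-3.8,0.3],"grip":-0.8},
  {"rotation":[0.15,0.35,0.05],"dp":[-5.1,-5.7,0.45],"grip":-0.8},
  {"rotation":[0.19,0.45,0.07],"dp":[-6.8,-7.5,0.6],"grip":-0.8},
  {"rotation":[0.19,0.45,0.07],"dp":[-8.65,-9.5,0.9],"grip":-0.8},
  {"rotation":[0.19,0.45,0.07],"dp":[-8.62,-9.53,1.5],"grip":-0.8},
  {"rotation":[0.19,0.45,0.07],"dp":[-8.62,-9.53,1.97],"grip":-0.8},
  {"rotation":[0.19,0.45,0.07],"dp":[-8.62,-9.53,1.97],"grip":-0.8},
])

```text
time_s: 20.18
position: [421.9, 245.0, 48.2]
ee_rot: [0.996, -0.089, -0.002, 0.0]
ft_force: [-0.1, -0.4, -0.7]
opening: 76.5
```

```bash
python3 to.py 423.6,244.8,20,-10.3 423.6,244.8,-0.5,-10.3;  python3 - <<'E'
from h import *
s,d=snapshot("scene");cv2.imwrite("pics/s14.png",cv2.resize(s[200:310,180:320],None,fx=5,fy=5,interpolation=cv2.INTER_CUBIC))
p,D=snapshot("top");cv2.imwrite("pics/t14.png",cv2.resize(p[110:350,140:460],None,fx=2.4,fy=2.4,interpolation=cv2.INTER_CUBIC))
E
```

```text
t 20.18 pos [421.9 245.   48.2] psi -10.2 tilt 0.22 open 76.5 F [-0.1 -0.4 -0.7] j [-0.94  0.69  0.45  2.29 -0.94  0.35 -1.43]
423.6,244.8,20,-10.3 rot [0.009 0.027 0.007] dp [ 0.074 -0.006  1.127] rows>= 0.5
423.6,244.8,-0.5,-10.3 rot [0.009 0.027 0.007] dp [ 0.077 -0.007  1.947] rows>= 0.8
```

View pics/s14.png

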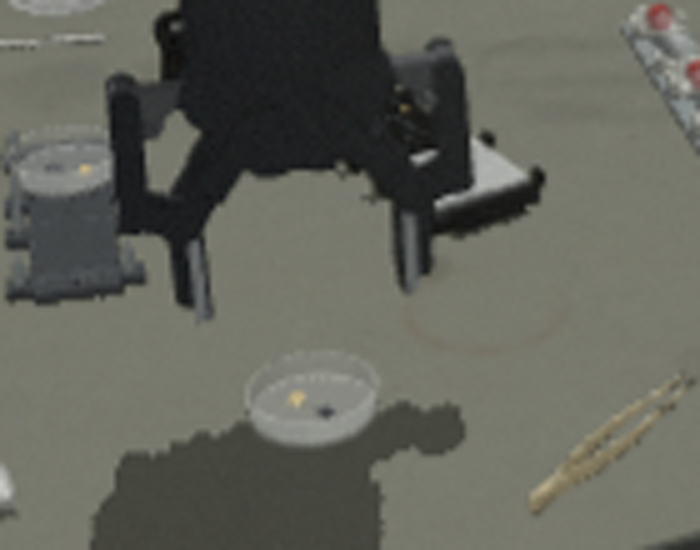

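View pics/t14.png

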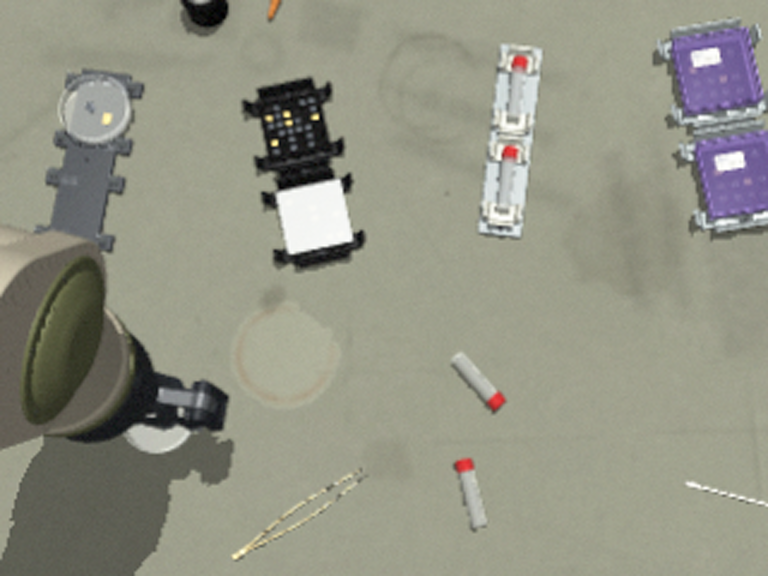

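All three earlier parts look seated in the top view. The jaws straddle the dish at crop (312,398), so I descend.

carry_out([
  {"rotation":[0,0.03,0],"dp":[0.07,0,0.7],"grip":-0.8},
  {"rotation":[0,0.03,0],"dp":[0.07,0,1.3],"grip":-0.8},
  {"rotation":[0,0.03,0],"dp":[0.08,0,1.8],"grip":-0.8},
  {"rotation":[0,0.03,0],"dp":[0.08,0,1.93],"grip":-0.8},
  {"rotation":[0,0.03,0],"dp":[0.08,0,1.93],"grip":-0.8},
  {"rotation":[0,0.03,0],"dp":[0.08,0,1.93],"grip":-0.8},
])

```text
time_s: 21.02
position: [424.8, 244.4, 1.2]
ee_rot: [0.996, -0.09, 0.001, 0.0]
ft_force: [0.3, -0.2, -0.8]
opening: 77.2
```

```bash
python3 to.py 423.6,244.8,0,-10.3
```

```text
t 21.02 pos [424.8 244.4   1.2] psi -10.3 tilt 0.13 open 77.2 F [ 0.3 -0.2 -0.8] j [-0.81  0.75  0.25  2.3  -1.    0.2  -1.39]
423.6,244.8,0,-10.3 rot [ 0.001 -0.016 -0.001] dp [-0.048 -0.006  0.047] rows>= 0.0
```

carry_out([
  {"rotation":[0,0,0],"dp":[-0.05,0,0.05],"grip":-0.4},
  {"rotation":[0,0,0],"dp":[-0.05,0,0.05],"grip":-0.2},
  {"rotation":[0,0,0],"dp":[-0.05,0,0.05],"grip":0},
  {"rotation":[0,0,0],"dp":[-0.05,0,0.05],"grip":0.3},
  {"rotation":[0,0,0],"dp":[-0.05,0,0.05],"grip":0.3},
  {"rotation":[0,0,0],"dp":[-0.05,0,0.05],"grip":0.3},
])

```text
time_s: 21.78
position: [423.4, 245.0, 0.7]
ee_rot: [0.996, -0.09, 0.001, -0.0]
ft_force: [-1.9, 0.4, 12.8]
opening: 51.7
```

```bash
python3 yaw.py 423.6,244.8,60,-10.3
```

```text
t 21.77 pos [423.4 245.    0.7] psi -10.3 open 51.7 F [-1.9  0.4 12.8] j [-0.8   0.75  0.24  2.3  -1.    0.19 -1.39]
423.6,244.8,60,-10.3 rot [-0.     0.     0.001] dp [ 0.013  0.003 -2.37 ]
```

carry_out([
  {"rotation":[0,0,0],"dp":[0,0,-0.2],"grip":0.3},
  {"rotation":[0,0,0],"dp":[0,0,-0.6],"grip":0.3},
  {"rotation":[0,0,0],"dp":[0,0,-1.4],"grip":0.3},
  {"rotation":[0,0,0],"dp":[0.01,0,-2.4],"grip":0.3},
  {"rotation":[0,0,0],"dp":[0.01,0,-2.4],"grip":0.3},
  {"rotation":[0,0,0],"dp":[0.01,0,-2.4],"grip":0.3},
])

```text
time_s: 22.52
position: [423.2, 245.2, 60.5]
ee_rot: [0.996, -0.089, 0.001, -0.0]
ft_force: [-0.3, 0.3, -1.4]
opening: 51.5
```

```bash
python3 to.py 590.5,308.5,60,-10.3;  python3 - <<'E'
from h import *
s,d=snapshot("scene");cv2.imwrite("pics/s15.png",cv2.resize(s[200:310,180:320],None,fx=5,fy=5,interpolation=cv2.INTER_CUBIC))
E
```

```text
t 22.52 pos [423.2 245.2  60.5] psi -10.3 tilt 0.15 open 51.5 F [-0.3  0.3 -1.4] j [-0.95  0.66  0.46  2.29 -0.88  0.36 -1.48]
590.5,308.5,60,-10.3 rot [-0.008 -0.017  0.005] dp [ 6.132 -3.684  0.039] rows>= 2.9
```

View pics/s15.png

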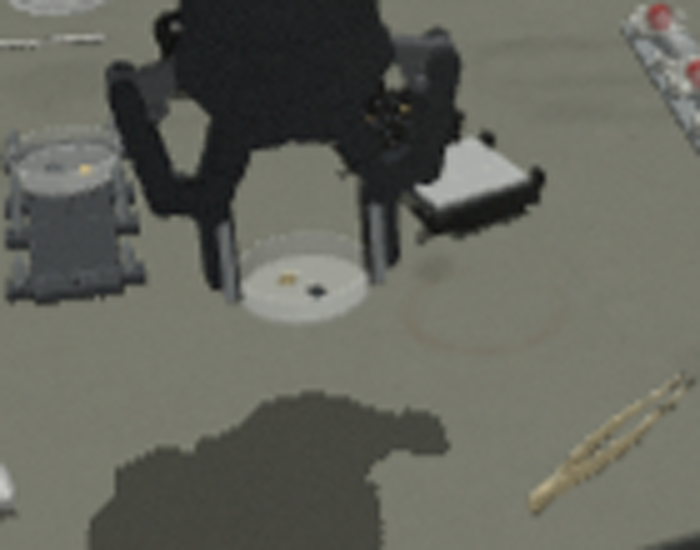

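carry_out([
  {"rotation":[0,0,0],"dp":[1.2,-0.75,0],"grip":0.3},
  {"rotation":[0,0,0],"dp":[2.8,-1.7,0],"grip":0.3},
  {"rotation":[0,0,0],"dp":[4.5,-2.7,0],"grip":0.3},
  {"rotation":[0,0,0],"dp":[6,-3.6,0],"grip":0.3},
  {"rotation":[0,-0.02,0],"dp":[6.13,-3.68,0.04],"grip":0.3},
  {"rotation":[0,-0.02,0],"dp":[6.13,-3.68,0.04],"grip":0.3},
  {"rotation":[0,-0.02,0],"dp":[6.13,-3.68,0.04],"grip":0.3},
])

```text
time_s: 23.45
position: [589.0, 307.5, 59.1]
ee_rot: [0.996, -0.09, -0.001, -0.0]
ft_force: [-0.6, 0.7, -1.0]
opening: 51.6
```

```bash
python3 to.py 590.5,308.5,30,-10.3;  python3 - <<'E'
from h import *
s,d=snapshot("scene");cv2.imwrite("pics/s16f.png",s);np.save("pics/s16.npy",d);cv2.imwrite("pics/s16.png",cv2.resize(s[180:280,150:270],None,fx=6,fy=6,interpolation=cv2.INTER_CUBIC))
p,D=snapshot("top");cv2.imwrite("pics/t16f.png",p);np.save("pics/t16.npy",D);cv2.imwrite("pics/t16.png",cv2.resize(p[110:240,120:250],None,fx=4.5,fy=4.5,interpolation=cv2.INTER_CUBIC))
E
```

```text
t 23.45 pos [589.  307.5  59.1] psi -10.3 tilt 0.15 open 51.6 F [-0.6  0.7 -1. ] j [-0.94  0.83  0.61  1.89 -0.75  0.67 -1.62]
590.5,308.5,30,-10.3 rot [-0.     0.018 -0.001] dp [ 0.054 -0.049  1.166] rows>= 0.5
```

View pics/s16.png

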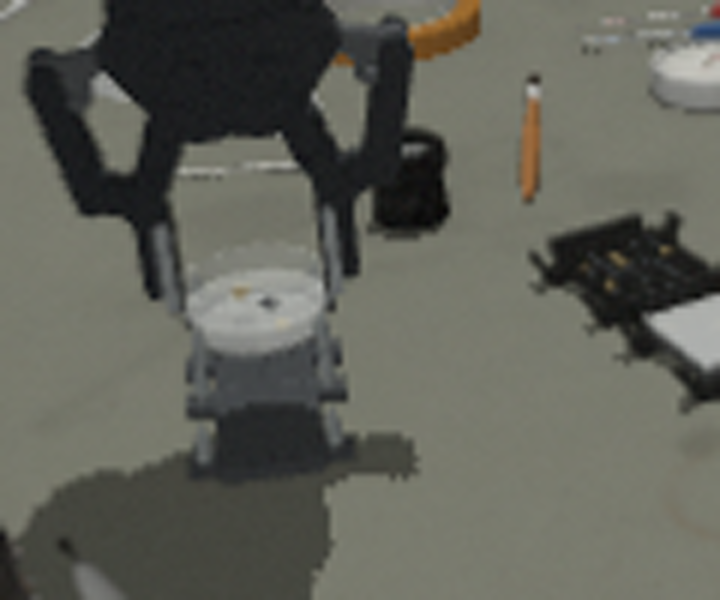

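View pics/t16.png

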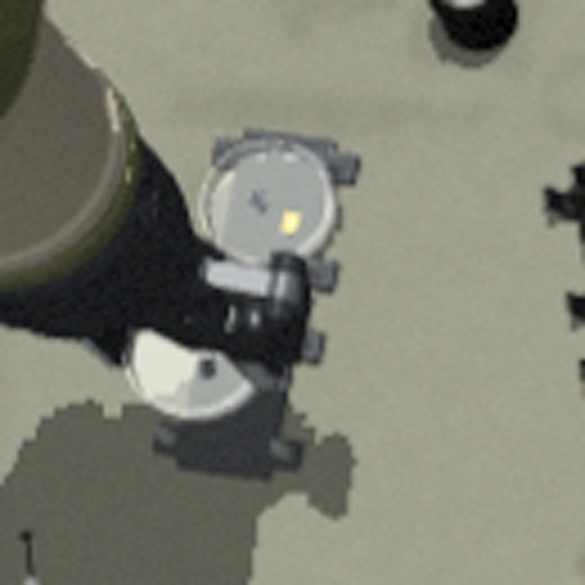

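carry_out([
  {"rotation":[0,0,0],"dp":[0.05,-0.05,0.5],"grip":0.3},
  {"rotation":[0,0.02,0],"dp":[0.05,-0.05,0.95],"grip":0.3},
  {"rotation":[0,0.02,0],"dp":[0.05,-0.05,1.0],"grip":0.3},
  {"rotation":[0,0.02,0],"dp":[0.05,-0.05,1.0],"grip":0.3},
])

```text
time_s: 24.05
position: [590.8, 308.7, 34.3]
ee_rot: [0.996, -0.09, 0.0, -0.0]
ft_force: [0.7, -0.7, -0.6]
opening: 51.7
```

```bash
python3 to.py 590.5,308.5,30,-10.3;  python3 - <<'E'
from h import *
pos=manip.sense()["position"]
s,d=snapshot("scene");p,D=snapshot("top")
# draw expected rim/base circles at TCP and pin tips at the measured bay, for both views
t=np.linspace(0,2*np.pi,120)
for n,im,(x0,y0,w,h,f) in (("scene",s,(160,190,100,90,7)),("top",p,(130,140,100,90,7))):
    c=cv2.resize(im[y0:y0+h,x0:x0+w],None,fx=f,fy=f,interpolation=cv2.INTER_CUBIC)
    for z,col in((pos[2]-.7+12,(0,255,0)),(pos[2]-.7,(0,0,255))):
        q=project(n,np.c_[pos[0]+27.5*np.cos(t),pos[1]+27.5*np.sin(t),np.full(120,z)])
        q=((q-[x0,y0]+.5)*f).astype(np.int32);cv2.polylines(c,[q],True,col,1)
    a=np.radians(-10.3)
    for u in(-24,24):
        for v in(-24,24):
            P=[590.5+u*np.cos(a)-v*np.sin(a),308.5+u*np.sin(a)+v*np.cos(a),22]
            q=((project(n,P)[0]-[x0,y0]+.5)*f).astype(int);cv2.circle(c,tuple(int(k) for k in q),4,(255,255,0),1)
    cv2.imwrite(f"pics/o17{n}.png",c)
E
```

```text
t 24.05 pos [590.8 308.7  34.3] psi -10.3 tilt 0.04 open 51.7 F [ 0.7 -0.7 -0.6] j [-0.92  0.86  0.58  1.89 -0.78  0.63 -1.6 ]
590.5,308.5,30,-10.3 rot [-0.002 -0.005 -0.   ] dp [-0.01   0.011  0.173] rows>= 0.1
```

View pics/o17scene.png

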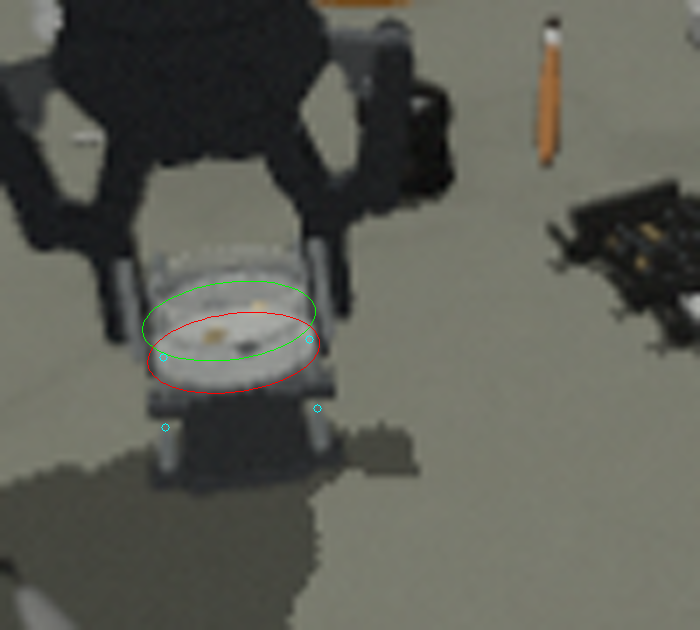

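View pics/o17top.png

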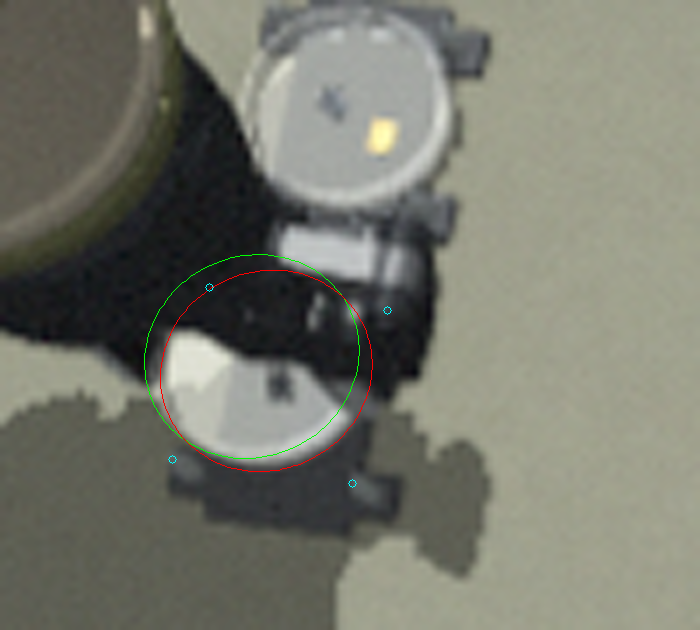

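carry_out([
  {"rotation":[0,0,0],"dp":[-0.02,0.02,0.3],"grip":0.3},
  {"rotation":[0,0,0],"dp":[-0.02,0.02,0.55],"grip":0.3},
  {"rotation":[0,0,0],"dp":[-0.02,0.02,0.8],"grip":0.3},
  {"rotation":[0,0,0],"dp":[-0.02,0.02,1.0],"grip":0.3},
  {"rotation":[0,0,0],"dp":[-0.02,0.02,1.08],"grip":0.3},
  {"rotation":[0,0,0],"dp":[-0.02,0.02,1.08],"grip":0.3},
])

```text
time_s: 24.9
position: [590.5, 308.4, 7.7]
ee_rot: [0.996, -0.09, 0.001, -0.0]
ft_force: [0.3, 0.4, -0.6]
opening: 51.7
```

```bash
python3 to.py 590.2,308.2,7,-10.3
```

```text
t 24.9 pos [590.5 308.4   7.7] psi -10.3 tilt 0.08 open 51.7 F [ 0.3  0.4 -0.6] j [-0.9   0.89  0.54  1.9  -0.81  0.59 -1.57]
590.2,308.2,7,-10.3 rot [-0.004 -0.009  0.   ] dp [-0.01   0.01   0.026] rows>= 0.0
```

No contact force on the way in. Next I release and rise straight up.

carry_out([
  {"rotation":[0,0,0],"dp":[0,0,0.03],"grip":0.1},
  {"rotation":[0,0,0],"dp":[0,0,0.03],"grip":-0.3},
  {"rotation":[0,0,0],"dp":[0,0,0.03],"grip":-0.8},
  {"rotation":[0,0,0],"dp":[0,0,0.03],"grip":-0.8},
  {"rotation":[0,0,0],"dp":[0,0,-0.4],"grip":-0.8},
  {"rotation":[0,0,0],"dp":[0,0,-1.4],"grip":-0.8},
  {"rotation":[0,0,0],"dp":[0,0,-3],"grip":-0.8},
  {"rotation":[0,0,0],"dp":[0,0,-4],"grip":-0.8},
  {"rotation":[0,0,0],"dp":[-4,3,-5],"grip":-0.8},
  {"rotation":[0,0,0],"dp":[-5,4,-5.5],"grip":-0.8},
  {"rotation":[0,0,0],"dp":[-6,6,-6],"grip":-0.8},
  {"rotation":[0,0,0],"dp":[-6,8,-6],"grip":-0.8},
  {"rotation":[0,0,0],"dp":[-6,10,-6],"grip":-0.8},
  {"rotation":[0,0,0],"dp":[-6,10,-6],"grip":-0.8},
  {"rotation":[0,0,0],"dp":[-6,10,-6],"grip":-0.8},
])

```text
time_s: 26.78
position: [398.7, 89.4, 157.9]
ee_rot: [0.996, -0.09, 0.001, -0.001]
ft_force: [0.6, 0.3, -0.7]
opening: 77.1
```

```bash
python3 to.py;  python3 - <<'E'
from h import *
s,d=snapshot("scene");cv2.imwrite("pics/s18.png",cv2.resize(s[150:300,160:460],None,fx=2.6,fy=2.6,interpolation=cv2.INTER_CUBIC))
p,D=snapshot("top");np.save("pics/t18.npy",D);cv2.imwrite("pics/t18.png",cv2.resize(p[110:350,140:460],None,fx=2.4,fy=2.4,interpolation=cv2.INTER_CUBIC))
E
```

```text
t 26.77 pos [398.7  89.4 157.9] psi -10.4 tilt 0.16 open 77.1 F [ 0.6  0.3 -0.7] j [-0.86  0.44  0.7   2.4  -0.64  0.48 -1.38]
```

View pics/s18.png

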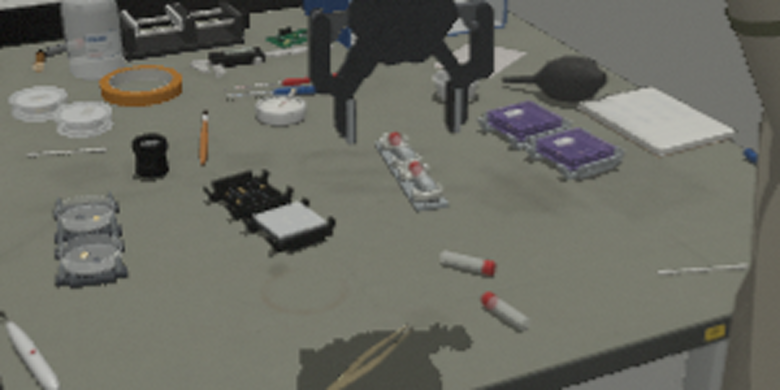

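View pics/t18.png

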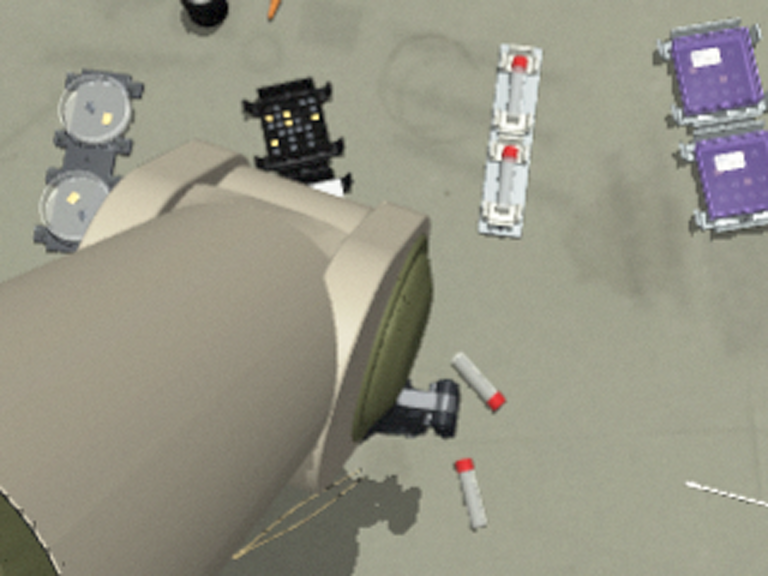

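```bash
python3 to.py 480,-150,220,-10 350,-450,250,-10
```

```text
t 26.88 pos [398.8  90.3 157.4] psi -10.2 tilt 0.12 open 76.6 F [-0.1  0.3 -0.3] j [-0.86  0.44  0.7   2.4  -0.64  0.48 -1.38]
480,-150,220,-10 rot [-0.008 -0.013 -0.026] dp [ 4.907  8.883 -2.504] rows>= 4.2
350,-450,250,-10 rot [-0.008 -0.013 -0.026] dp [ 1.918 21.613 -3.723] rows>= 8.8
```

carry_out([
  {"rotation":[0,0,0],"dp":[2,2,-1],"grip":-0.8},
  {"rotation":[0,0,0],"dp":[4,4.5,-2],"grip":-0.8},
  {"rotation":[0,0,0],"dp":[4.9,7,-2.5],"grip":-0.8},
  {"rotation":[0,0,0],"dp":[4.9,8.9,-2.5],"grip":-0.8},
  {"rotation":[0,0,0],"dp":[4.5,11,-3],"grip":-0.8},
  {"rotation":[0,0,0],"dp":[4,13,-3],"grip":-0.8},
  {"rotation":[0,0,0],"dp":[3.5,15,-3.5],"grip":-0.8},
  {"rotation":[0,0,0],"dp":[3,17,-3.7],"grip":-0.8},
  {"rotation":[0,0,0],"dp":[2.5,19.5,-3.7],"grip":-0.8},
  {"rotation":[0,0,0],"dp":[1.9,21.6,-3.7],"grip":-0.8},
  {"rotation":[0,0,0],"dp":[1.9,21.6,-3.7],"grip":-0.8},
  {"rotation":[0,0,0],"dp":[1.9,21.6,-3.7],"grip":-0.8},
])

```text
time_s: 28.38
position: [350.7, -448.8, 248.9]
ee_rot: [0.996, -0.088, 0.001, -0.001]
ft_force: [0.9, 0.5, 0.2]
opening: 76.6
```

```bash
python3 to.py;  python3 - <<'E'
from h import *
p,D=snapshot("top");np.save("pics/t19.npy",D);cv2.imwrite("pics/t19f.png",p);cv2.imwrite("pics/t19.png",cv2.resize(p[110:350,140:540],None,fx=2,fy=2,interpolation=cv2.INTER_CUBIC))
P=cloud("top",D);Z=P[...,2]
bay={"box":((593,-211.2),7,30,20),"vial":((596.7,-28.1),-9.8,26,23),"dish":((590.5,308.5),-10.3,26,18),"waffle":((574.2,123.3),10.4,25,15)}
hs=cv2.cvtColor(p,cv2.COLOR_BGR2HSV);H,S,V=cv2.split(hs)
M={"box":(H>120)&(H<150)&(S>70),"waffle":(S<25)&(V>190),"vial":(S<40)|(S>130),"dish":np.ones_like(H,bool)}
for k,((x,y),a,r,zt) in bay.items():
    c,s=np.cos(np.radians(a)),np.sin(np.radians(a));dx=P[...,0]-x;dy=P[...,1]-y;u=dx*c+dy*s;v=-dx*s+dy*c
    lim=abs(v)<(8 if k=="vial" else 36)
    m=(abs(u)<38)&lim&M[k]&(abs(Z-zt)<(4 if k!="vial" else 5))
    if k=="dish": m&=(abs(np.hypot(u,v)-26)<6)&(Z>13)
    q=np.c_[u[m],v[m]].astype(np.float32)
    print(k,m.sum(),"u,v mid",((np.percentile(q,1,axis=0)+np.percentile(q,99,axis=0))/2).round(1),"ext",(np.percentile(q,99,axis=0)-np.percentile(q,1,axis=0)).round(1),"Zmed",np.median(Z[m]).round(1),"expect",zt)
    if k!="dish":
        A=np.c_[q,np.ones(len(q))];co=np.linalg.lstsq(A,Z[m],rcond=None)[0];print("   slope",co[:2].round(3), cv2.minAreaRect(q))
    else: print("   circle",cv2.minEnclosingCircle(q))
E
```

```text
t 28.38 pos [ 350.7 -448.8  248.9] psi -10.1 tilt 0.12 open 76.6 F [0.9 0.5 0.2] j [ 0.3   0.48  0.75  1.97 -0.43  0.85 -0.47]
box 890 u,v mid [-0.5 -0.1] ext [60.2 59.3] Zmed 19.2 expect 20
   slope [-0.001  0.002] ((-0.8853893280029297, -0.3748779296875), (63.70509719848633, 60.65227508544922), 0.1282796561717987)
vial 131 u,v mid [ 0.4 -0.9] ext [49.  10.7] Zmed 20.3 expect 23
   slope [0.021 0.057] ((0.3965644836425781, -0.9938678741455078), (11.095145225524902, 51.645050048828125), 89.08063507080078)
dish 105 u,v mid [-0.2 -0.9] ext [53.7 54.5] Zmed 16.8 expect 18
   circle ((0.3410119414329529, 1.933406114578247), 30.416479110717773)
waffle 667 u,v mid [ 0.2 -1. ] ext [49.3 49.8] Zmed 13.8 expect 15
   slope [-0.009  0.   ] ((-0.031459808349609375, -1.0205459594726562), (51.42089080810547, 51.01641082763672), 0.41217121481895447)
```

View pics/t19.png

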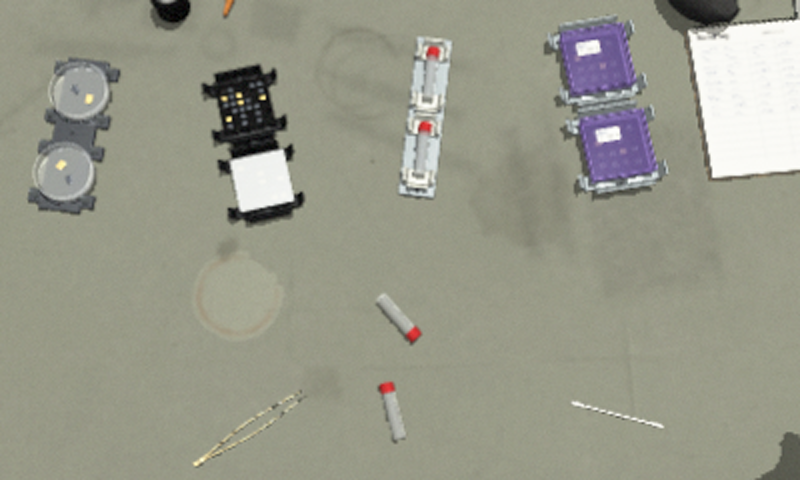

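All four sit within about 1 mm of their bay centres, level and at floor height, so I hand the job in.

```bash
python3 -c "
from plant import manip
print(manip.sense()['joint_velocities'].round(3)); print(manip.finish_job())"
```

```text
[-0.013 -0.008 -0.002  0.007  0.002 -0.002  0.003]
the job is handed in; nothing more can be done
None
```

I placed the chip box, waffle pack, bonding-tool vial and dish, in that order, into the empty bay of each one's holder. I then moved the arm clear and handed the job in at about 28 s of the 93 s allowed. Of the three loose vials I took the one farthest left, at pixel (291,281), y ≈ +90 mm. The pack and the vial lay at the near edge of the arm's reach, so I gripped both with the tool tilted about 4° back toward the base.

**Last checks, top camera:**
- **Position:** the four centres were 0.5–1 mm from my measured bay centres.
- **Height:** the chip box, dish and pack tops read about 1 mm below the values for lying on the floor. That fits the camera's bench reading of about −0.6 mm. The vial's median of 20.3 mm against 23 mm is just its round upper side being averaged.
- **Tilt:** the chip box and pack tops were level (slopes under 0.01 rad). I checked the dish only by rim position and height.
- **Vial direction:** the vial lay within 1° of the rack's length.

**One disagreement:** a circle fitted to the dish rim put it about 2 mm off with a radius of 30 mm. Nearby pin points seem to have inflated that fit; the rim's extents (54 mm) put it within 1 mm.

Wrist force stayed below about 13 N at the end of every move.

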